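# Make up the serving board: draw it from under the lids and nest the trays

## Robot

A 6-joint arm with a two-finger parallel gripper is mounted at the origin on the work surface. World frame = base frame: x ahead of the robot, y to its left, z up, the work surface at z = 0. Lengths are in m, angles in rad, forces in N, time in s.
With the tool pointing down it reaches from about 0.225 to 0.875 m from the base axis. Payload 3.4 kg.
Tool frame: the origin (TCP) lies on the centre line of the jaws, within the pads' length; the fingertips stand 14 mm ahead of it and the grasp point (between the pads) lies 5 mm behind it; z points along the fingers, y is the line along which they close (so a half turn about z gives the same grasp; the last joint's range is limited). The gripper opens to 85 mm and grips with 20 to 120 N. Pads are 22 mm wide; open, the fingers measure 114 mm over their backs; the gripper's body (76 mm by 85 mm) begins 54 mm behind the grasp point. The pads swing forward as they close: fully open they stand 13 mm farther back than shut.
Start: joints at [-1.306, 0.276, 1.505, -0, 1.361, -0.121], TCP at [0.216, -0.533, 0.209] pointing down, gripper open.
Joint ranges: [-2.89, 2.89], [-0.75, 2.08], [0.22, 2.7], [-1.18, 4.32], [0.11, 2.71], [-2.7, 2.7]. Speed limits (rad/s): [2.57, 2.57, 3.14, 3.14, 3.14, 3.14].

## Interface

Orientations are given as a unit quaternion [w, x, y, z].
In Python, from rig import manip, eyes gives the robot as it stands.
- The arm moves only by the shell command python3 -m creep 'ROWS' [FORCE]. ROWS is JSON, a list of rows, each a list of 5 numbers: the opening, from 0 (shut) to 1 (fully open), then the shift along the tool's x, y, z normalised to -1 to 1, where 1 is 0.5 m, then the turn about the tool's z normalised to -1 to 1, where 1 is 360 degrees. In form: [[fingers, dx, dy, dz, spin], ...]. A call has 1 to 10 rows; each row is the pose to reach, as a shift and turn from the pose commanded when the call began, along the tool's axes at that moment, turning the shorter way round; what a row does not reach only later rows make up. A row lasts 1/10 s, in which the tool goes at most 50 mm and 8.59 degrees, less where a joint would pass 70% of its speed; a pose out of reach is approached as far as the arm can. A call with a number of a shift or a turn outside -1 to 1 is refused whole. A call with a gripper value outside its range is refused whole. The fingers move at their own pace and stop on an object; FORCE is the grip in N (left out, the last holds). Time passes only in rows, so rows that repeat a pose let the fingers close. It gives the time, the measured TCP pose, the force, the opening and the grip force at its end, in the units of the state.
- manip.get_state(): the state, without advancing time (a new reading comes with each control period).
- eyes.get_image(name): name is "scene" or "side" or "wrist"; returns a dict with "frame" (384x512x3 uint8, red, green, blue), "fx", "fy", "cx", "cy" (pixels), "R" (3x3) and "t" (3): a world point X has camera coordinates R X + t. Camera axes: x right, y down, z forward; pixel columns grow to the right and rows downward; lengths in m; the calibration is good to about 2 mm. A picture is of the moment at which its call begins. There is no depth.
- manip.sign_off(): hands the job in; it is judged then, once.
Trained networks look in the newest picture that a camera, given by its name, has taken for a name from the list of things; names that differ only in an ending like _2 or _b are one class to them, and where a whole thing is asked for, a point or a joint stands for the part that bears it (a point fixed in the world has none). Each returns a list of dicts, best first, with "confidence" (0 to 1); they miss things now and then, are a little off and sometimes report something else, mostly with a low value. They report only what shows in the picture. A call takes as long as a camera call. They do not tell look-alikes from the thing itself.
- eyes.regions_of(camera, label): "mask" (384x512 bool, what is visible of it) and "bbox" ([left, top, right, bottom] in pixels, round what is visible of it).
- eyes.place_of(camera, label): "centre" ([column, row] in pixels: a listed point, or the origin of a listed thing).
The state is a dict: "clock": time; "qpos": joint angles; "qd": joint speeds; "effort": joint torques, N m; "position": TCP position; "ee_rot": TCP orientation; "contact_force": force on the tool from outside, world axes, zero at the start; "moment": the same for the moment, N m; "width": finger opening in m; "gripper_force": force on a finger pad.
Only numpy, scipy, OpenCV 4.12 (cv2) and the standard library are available. Lean on these libraries where they do the work, as an engineer would, in place of code of your own. Each camera call takes 0.05 s, during which the arm holds its last target. There are 200 camera calls.

## Task

Make up the snack set for carrying out to the table: draw the serving board fully out from under the pile of lids by its handle, flat along the counter, so that the pile stays level in the rack. Then nest all the steel trays that stand on the counter into one stack in the middle of the board, lengthwise, each turned so that its narrow pouring end lies over the narrow ends below and its collar sits fully down. Finish by fitting the top lid of the pile on the top tray, narrow end over narrow end, leaving the other two lids in the rack and the salt cellar, bottle and mug alone.

Things in the scene. Friction and masses are not known exactly. Their poses are not given: they have to be found in the camera images.
- tray_1: steel prep tray, 1 of up to 6 alike (absent: None). In mm: 150 long (its x) x 64 wide (y) x 46 high; square at the -x end; at the +x end the corners are cut off (from 57 to 75 along x) to a narrow pouring end 32 wide. The top 16 is an upright collar 64 wide, 4 thick: grip there, across the middle. Below it the body steps in 6 and slopes in to a foot 118 x 32. Origin: centre of underside; z up
- tray_1_nose (a point): middle of the rim at the narrow pouring end of tray_1: 75 mm along its x, 46 mm above its underside
- tray_2: like tray_1, or None. How they nest: only the same way round. The sloping body guides the upper tray in and its collar lands on the rim below, so its underside is 16 above the underside of the tray below, with 2 of play all round. 160 g
- tray_2_nose (a point): middle of the rim at the narrow pouring end of tray_2: 75 mm along its x, 46 mm above its underside
- tray_3: like tray_1, or None when absent
- tray_3_nose (a point): middle of the rim at the narrow pouring end of tray_3: 75 mm along its x, 46 mm above its underside
- tray_4: like tray_1, or None when absent
- tray_4_nose (a point): middle of the rim at the narrow pouring end of tray_4: 75 mm along its x, 46 mm above its underside
- tray_5: like tray_1, or None when absent
- tray_5_nose (a point): middle of the rim at the narrow pouring end of tray_5: 75 mm along its x, 46 mm above its underside
- tray_6: like tray_1, or None when absent
- tray_6_nose (a point): middle of the rim at the narrow pouring end of tray_6: 75 mm along its x, 46 mm above its underside
- lid_1: loose bamboo lid, lowest of a pile of three that lies on the board at the start. Outline as the trays (150 x 64 mm, narrow end at +x): a plate 10 mm thick over a plug 5 mm deep, 15 mm in all, 75 g. Origin: centre of the plug's underside, so the plate is 5 to 15 mm above it. On a tray the plate rests on the rim, the plug goes into the collar (3 mm of play): origin 41 mm above the tray's
- lid_2: lid like lid_1, in the middle of the pile
- lid_3: lid like lid_1, on top of the pile: the one to cover the nest. Grip its plate across the 64 mm width at the middle; the rack is open there at front and back
- lid_3_nose (a point): middle of the narrow end of lid_3, 75 mm along its x, 10 mm above its origin
- board: wooden serving board flat on the counter, under the pile, between the rack's runners. Body 205 (x) x 84 (y) x 12 mm, and a handle 28 mm wide, 12 mm thick, 93 mm long at its -x end that stands out of the rack's front. Origin: centre of the body's underside. 180 g. Starts 62 mm in front of the rack's origin; drag it along its own -x, flat: it is fully out at 150 mm or more
- board_handle (a point): grip point in the handle, 145 mm from the board's origin along its -x, 6 mm above the counter; grip across the 28 mm width (board's y)
- rack: fixed rack of slippery chromed wire. Origin: on the counter, in the middle of the pile; its open front faces its -x; lids lie with their x along its y. Posts 6 mm thick, 83 mm high at x +-38, y +-50 mm hold the lids (3 mm play) while the board slides out between the front two; the lids then drop 3 mm onto runners 9 mm high at y +-50. Wire loops 73 mm high at y +-80, past the lids' ends
- salt_cellar: dark wooden salt cellar 55 mm high, 64 mm across, a bystander; origin: centre of its underside
- oil_bottle: green oil bottle 200 mm high, 60 mm across, a bystander; origin: centre of its underside
- mug: white mug 90 mm high, 82 mm across, a bystander; origin: centre of its underside
Mind the look-alikes: they are no part of the job. What is shaped like the rack but orange is not meant. Leave any turquoise look-alike of the lid_3 alone.

How it is judged:
By the outcome, as a careful person would: the job done as asked, in the order asked, and still so for the second after the job is handed in, with the robot touching nothing.
Of tray_1, tray_2, tray_3, tray_4, tray_5, tray_6 only 4 to 6 are there at a start; the rules pass over those that are not, and their reading is None.
At some moment in a run one of tray_1, tray_2, tray_3, tray_4, tray_5, tray_6 may be knocked a few centimetres aside while the robot is not near it.
Once in a run the grip may slacken for a moment while it holds something.
It also fails if it takes over 210 s, if anything falls off the work surface, if the arm or the gripper's body presses on something with over 40 N, if the wrist force passes 120 N, or if a joint passes its speed limit or range.

## Working session

There is one attempt and no reset: what is moved stays moved. The work goes in short steps, Python scripts to look and compute and a shell command to move; the robot and the scene stay as the last step left them, time stands still between calls to the robot, and variables do not carry over. Pictures are saved under pics/ and viewed, at most 14 in all, crops included, and the job is handed in when it is done.

```bash
ls; mkdir -p pics; python3 - <<'E'
from rig import manip, eyes
import cv2
s=manip.get_state(); print({k:(v if not hasattr(v,'round') else v) for k,v in s.items()})
for n in ["scene","side"]:
    i=eyes.get_image(n); cv2.imwrite(f"pics/{n}0.png",cv2.resize(i["frame"][:,:,::-1],(800,600)))
    print(n,i["fx"],i["cx"],i["cy"],i["R"],i["t"])
E
```

```text
pics
{'clock': 0.0, 'qpos': array([-1.30597654e+00,  2.76595660e-01,  1.50614262e+00,  3.99086650e-07,
        1.36068024e+00, -1.21031712e-01]), 'qd': array([-7.03114113e-04, -2.09980940e-03, -1.98266321e-03,  2.34921022e-04,
        2.68188088e-05,  1.90173597e-04]), 'effort': array([-1.91694409e-03, -4.16776836e+01, -2.45808291e+01, -2.07864309e-04,
        1.10605647e-02, -6.34641779e-06]), 'position': array([ 0.21622893, -0.53218251,  0.20793558]), 'ee_rot': array([-9.10587898e-04,  9.81447078e-01,  1.91731061e-01, -6.53832447e-05]), 'contact_force': array([-0.91291915, -0.97953745, -0.73897691]), 'moment': array([-0.02907234, -0.04474487, -0.00396749]), 'gripper_force': 0.0, 'width': 0.08517073210867424}
scene 353.5300016516862 258.22156415456436 191.36746548720149 [[ 0.68107703  0.73200852 -0.01725145]
 [ 0.40463025 -0.39590441 -0.82433856]
 [-0.61025277  0.5544576  -0.56583419]] [-0.38071342 -0.16286234  1.52942322]
side 467.41155240418766 255.37350148074452 190.21522772961126 [[-0.9990775  -0.04292574  0.0012394 ]
 [-0.02571134  0.57480503 -0.81788636]
 [ 0.03439596 -0.81716373 -0.57537845]] [0.52831946 0.0622058  1.46297027]
```

View pics/scene0.png

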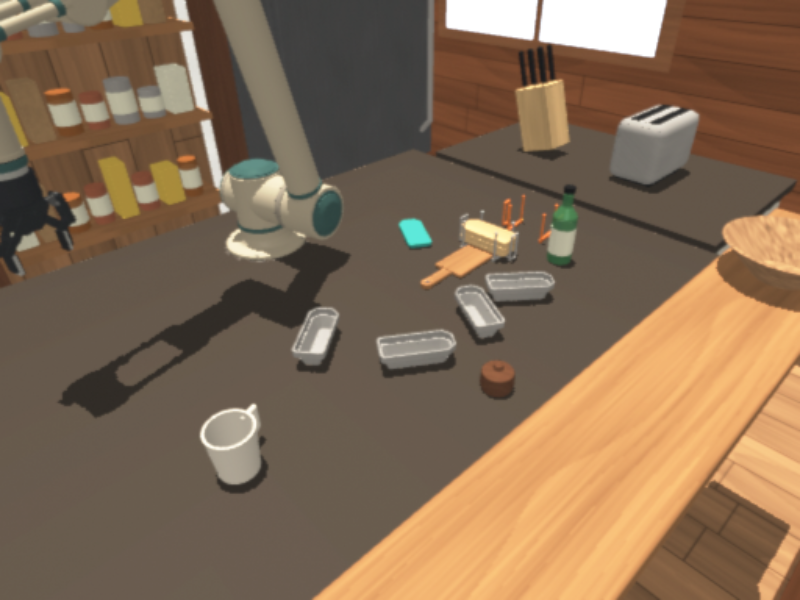

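View pics/side0.png

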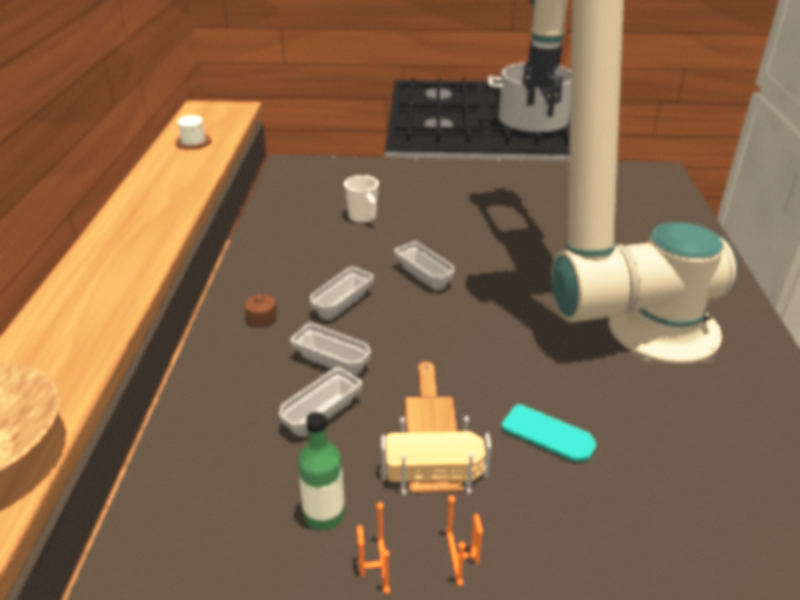

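```bash
cat > h.py <<'E'
from rig import manip, eyes
import numpy as np, cv2
from scipy.optimize import minimize, least_squares
from scipy.spatial.transform import Rotation as Ro
def cams(names=("scene","side")): return {n:eyes.get_image(n) for n in names}
def proj(c,X):
    p=np.asarray(X)@c["R"].T+c["t"]; return np.c_[c["fx"]*p[:,0]/p[:,2]+c["cx"],c["fy"]*p[:,1]/p[:,2]+c["cy"]]
def ray(c,uv,z):
    d=c["R"].T@np.array([(uv[0]-c["cx"])/c["fx"],(uv[1]-c["cy"])/c["fy"],1]); o=-c["R"].T@c["t"]
    return (o+d*(z-o[2])/d[2])[:2]
def outl(z,o=0): # tray outline
    return [[-.075+o,.032-o,z],[-.075+o,-.032+o,z],[.057-o/2,-.032+o,z],[.075-o,-.016+o/2,z],[.075-o,.016-o/2,z],[.057-o/2,.032-o,z]]
TRAY=np.array(outl(.046)+outl(.030)+[[sx*.059,sy*.016,0] for sx in(-1,1) for sy in (-1,1)])
LID=np.array(outl(.015)+outl(.005))
BOARD=[np.array([[x,y,z] for x in (-.1025,.1025) for y in (-.042,.042) for z in (0,.012)]),
       np.array([[x,y,z] for x in (-.1955,-.1025) for y in (-.014,.014) for z in (0,.012)])]
S=4
def sil(c,parts,p,z0):
    m=np.zeros((384*S,512*S),np.uint8); cc,s=np.cos(p[2]),np.sin(p[2])
    for P in parts:
        X=P@np.array([[cc,s,0],[-s,cc,0],[0,0,1]])+[p[0],p[1],z0]
        cv2.fillConvexPoly(m,cv2.convexHull(np.round((proj(c,X)+.5)*S).astype(np.int32)),1)
    return cv2.resize(m.astype(np.float32),(512,384),interpolation=cv2.INTER_AREA)
def fit(views,parts,p0,z0=0):
    """views: list of (cam,mask). returns pose, cost(1-IoU)"""
    def cost(p):
        k=0
        for c,m in views:
            q=sil(c,parts,p,z0); k+=1-np.minimum(q,m).sum()/np.maximum(q,m).sum()
        return k/len(views)
    best=None
    for p in p0:
        r=minimize(cost,p,method="Nelder-Mead",options=dict(initial_simplex=np.array(p)+np.array([[0,0,0],[.012,0,0],[0,.012,0],[0,0,.25]]),xatol=1e-4,fatol=1e-4,maxiter=150))
        if best is None or r.fun<best.fun: best=r
    return best.x,best.fun
def trays(names=("scene","side"),thr=.3):
    C=cams(names); reg={n:[r for r in eyes.regions_of(n,"tray_1") if r["confidence"]>thr] for n in names}
    nos={n:[(r["confidence"],ray(C[n],r["centre"],.046)) for r in eyes.place_of(n,"tray_1_nose")] for n in names}
    a,b=names
    out=[]
    mid=lambda n,r: ray(C[n],np.argwhere(r["mask"])[:,::-1].mean(0),.03)
    for r in reg[a]:
        pa=mid(a,r); cand=sorted(reg[b],key=lambda q:np.hypot(*(mid(b,q)-pa)))
        if not cand or np.hypot(*(mid(b,cand[0])-pa))>.05: print("unmatched",pa);continue
        q=cand[0]; pb=mid(b,q); p=(pa+pb)/2
        V=[(C[a],r["mask"].astype(np.float32)),(C[b],q["mask"].astype(np.float32))]
        N=[x-p for n in names for f,x in nos[n] if .04<np.hypot(*(x-p))<.11]
        y0=[np.arctan2(v[1],v[0]) for v in N][:2] or list(np.arange(0,6.2,.8))
        f,k=fit(V,[TRAY],[[*p,y] for y in y0])
        g,kg=fit(V,[TRAY],[[f[0],f[1],f[2]+np.pi]])
        out.append((f,k)); print("tray",f[:2].round(4),"yaw",np.degrees(f[2]).round(1),"cost %.3f flipped %.3f"%(k,kg),"nose yaws",np.degrees(y0).round(0))
    return out,reg,C
E
cat > m1.py <<'E'
from h import *
o,reg,C=trays()
print({n:[(round(r["confidence"],2),r["bbox"]) for r in reg[n]] for n in reg})
V={}
for l in ["board","board_handle","rack","lid_3","lid_3_nose","oil_bottle","salt_cellar","mug"]:
    z=dict(board_handle=.006,lid_3=.042,lid_3_nose=.052).get(l,0)
    for n in C: print(l,n,[(round(r["confidence"],2),ray(C[n],r["centre"],z).round(3).tolist()) for r in eyes.place_of(n,l)])
v=[]
for n in C:
    r=eyes.regions_of(n,"lid_3")[:4]; print("lidmask",n,[(round(q["confidence"],2),q["bbox"]) for q in r])
    r=eyes.regions_of(n,"board"); print("boardmask",n,[(round(q["confidence"],2),q["bbox"]) for q in r])
E
python3 m1.py
```

```text
tray [0.6473 0.1331] yaw 151.3 cost 0.093 flipped 0.101 nose yaws [  0.  46.  92. 138. 183. 229. 275. 321.]
tray [ 0.4781 -0.1643] yaw 128.3 cost 0.093 flipped 0.106 nose yaws [  0.  46.  92. 138. 183. 229. 275. 321.]
tray [ 0.653  -0.0525] yaw 59.0 cost 0.075 flipped 0.095 nose yaws [  0.  46.  92. 138. 183. 229. 275. 321.]
unmatched [ 0.61968937 -0.43207111]
tray [0.6524 0.2743] yaw 412.2 cost 0.123 flipped 0.141 nose yaws [  0.  46.  92. 138. 183. 229. 275. 321.]
{'scene': [(0.98, [292.7, 183.0, 324.6, 218.6]), (0.66, [189.7, 198.1, 218.0, 230.3]), (0.63, [240.5, 208.3, 290.5, 235.4]), (0.58, [128.7, 262.7, 165.7, 308.7]), (0.57, [313.5, 170.6, 355.9, 195.6])], 'side': [(0.95, [190.0, 207.6, 234.8, 241.3]), (0.85, [200.7, 166.9, 238.2, 204.9]), (0.65, [252.9, 156.3, 287.6, 187.2]), (0.61, [176.8, 237.5, 232.2, 276.6])]}
board scene [(0.57, [0.466, 0.337])]
board side [(0.93, [0.459, 0.325])]
board_handle scene [(0.65, [0.47, 0.187]), (0.54, [0.644, -0.047])]
board_handle side [(0.73, [0.469, 0.196])]
rack scene [(0.5, [0.465, 0.411]), (0.48, [0.475, 0.549])]
rack side []
lid_3 sce
[... 418 characters left out ...]
.2, [0.464, 0.363]), (0.19, [0.635, 0.152])]
salt_cellar scene [(0.61, [0.805, -0.0]), (0.32, [0.446, 0.409])]
salt_cellar side [(0.64, [0.811, 0.01])]
mug scene [(0.9, [0.638, -0.435])]
mug side [(0.76, [0.636, -0.479])]
lidmask scene [(0.8, [255.1, 140.9, 276.8, 161.3]), (0.53, [298.0, 154.4, 324.2, 159.8]), (0.53, [298.4, 139.8, 328.8, 157.9]), (0.45, [299.8, 153.5, 324.9, 164.8])]
boardmask scene [(0.61, [272.3, 160.2, 314.3, 183.3])]
lidmask side [(0.78, [249.2, 298.5, 308.7, 311.7]), (0.78, [321.0, 260.0, 379.3, 300.2]), (0.66, [248.4, 276.4, 310.3, 300.2]), (0.48, [244.3, 294.7, 306.5, 302.0])]
boardmask side [(0.97, [257.9, 232.9, 298.9, 316.8]), (0.19, [197.4, 171.0, 242.8, 206.3])]
```

```bash
cat > go.py <<'E'
import sys; from h import *
def pose():
    s=manip.get_state(); R=Ro.from_quat(np.r_[s["ee_rot"][1:],s["ee_rot"][0]]).as_matrix()
    return s,R,np.degrees(np.arctan2(R[1,0],R[0,0]))
if __name__=="__main__":
    x,y,z,psi=map(float,sys.argv[1:5]); s,R,p=pose()
    d=R.T@(np.array([x,y,z])-s["position"]); sp=-((psi-p+180)%360-180)
    print("pos",s["position"].round(4),"psi %.1f q"%p,s["qpos"].round(2),"t",round(s["clock"],1),"F",s["contact_force"].round(1),"w %.4f g %.0f"%(s["width"],s["gripper_force"]))
    print("shift/turn:",(d/.5).round(4),"spin %.4f"%(sp/360),"rows>=",np.ceil(max(np.linalg.norm(d)/.05,abs(sp)/8.59)))
E
python3 go.py .47 .19 .2 94
```

```text
pos [ 0.2164 -0.5328  0.2088] psi 22.1 q [-1.31  0.28  1.5  -0.    1.36 -0.12] t 1.4 F [-1.3 -1.   0.2] w 0.0851 g 0
shift/turn: [ 1.0139 -1.1484  0.0175] spin -0.1997 rows>= 16.0
```

```bash
python3 -m creep '[[1,0.5,-0.57,0,-0.1],[1,0.5,-0.57,0,-0.1],[1,0.5,-0.57,0,-0.1],[1,0.5,-0.57,0,-0.1],[1,0.5,-0.57,0,-0.1],[1,0.5,-0.57,0,-0.1],[1,0.5,-0.57,0,-0.1],[1,0.5,-0.57,0,-0.1],[1,0.5,-0.57,0,-0.1],[1,0.5,-0.57,0,-0.1]]'; python3 go.py .47 .19 .2 94
```

```text
clock: 2.4
position: [0.3409, -0.1745, 0.2091]
ee_rot: [0.001, 0.874, 0.487, -0.0]
contact_force: [0.3, -0.5, 0.0]
width: 0.0856
gripper_force: 0.0
pos [ 0.3409 -0.1745  0.2091] psi 58.2 q [-0.65 -0.02  1.86 -0.    1.3  -0.1 ] t 2.4 F [ 0.3 -0.5  0. ] w 0.0856 g 0
shift/turn: [ 0.7557 -0.1644  0.0173] spin -0.0994 rows>= 8.0
```

```bash
python3 -m creep '[[1,0.755,-0.164,0.018,-0.1],[1,0.755,-0.164,0.018,-0.1],[1,0.755,-0.164,0.018,-0.1],[1,0.755,-0.164,0.018,-0.1],[1,0.755,-0.164,0.018,-0.1],[1,0.755,-0.164,0.018,-0.1],[1,0.755,-0.164,0.018,-0.1],[1,0.755,-0.164,0.018,-0.1],[1,0.755,-0.164,0.018,-0.1],[1,0.755,-0.164,0.018,-0.1]]'; python3 go.py .47 .19 .2 94; python3 - <<'E'
from h import *
i=eyes.get_image("wrist"); cv2.imwrite("pics/w1.png",i["frame"][:,:,::-1])
E
```

```text
clock: 3.4
position: [0.4713, 0.1883, 0.1991]
ee_rot: [0.0, 0.681, 0.732, -0.001]
contact_force: [0.6, -0.3, 0.1]
width: 0.0855
gripper_force: 0.0
pos [0.4713 0.1883 0.1991] psi 94.1 q [ 0.24  0.18  1.66 -0.    1.3   0.17] t 3.4 F [ 0.6 -0.3  0.1] w 0.0855 g 0
shift/turn: [ 0.0036 -0.0023 -0.0018] spin 0.0003 rows>= 1.0
```

View pics/w1.png

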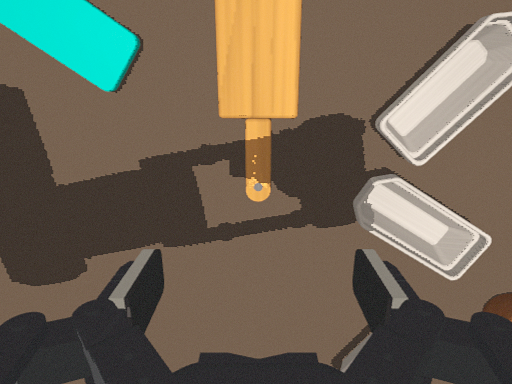

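```bash
python3 - <<'E'
from h import *
i=eyes.get_image("wrist")
for uv in [(258,201),(258,125),(218.5,117),(299,117),(216,2),(301,2)]: print(uv,ray(i,uv,.012).round(4))
for l in ["board_handle","board","tray_1","tray_1_nose"]:
  print(l,[(round(r["confidence"],2),ray(i,r["centre"],.046 if 'nose' in l else .006 if 'h' in l else 0).round(3).tolist()) for r in eyes.place_of("wrist",l)])
for r in eyes.regions_of("wrist","board")[:1]:
    c=ray; m=r["mask"].astype(np.uint8); print(r["confidence"],r["bbox"])
    for row in (5,30,60,90,110,130,150,170): 
        k=np.where(m[row])[0]
        if len(k): print(row,ray(i,(k[0]-.5,row),.012).round(4),ray(i,(k[-1]+.5,row),.012).round(4))
E
```

```text
(258, 201) [0.4742 0.1376]
(258, 125) [0.468  0.2231]
(218.5, 117) [0.426  0.2284]
(299, 117) [0.5104 0.2345]
(216, 2) [0.4198 0.3357]
(301, 2) [0.5005 0.3415]
board_handle [(0.91, [0.471, 0.189])]
board [(0.9, [0.46, 0.335])]
tray_1 [(0.95, [0.654, 0.276]), (0.91, [0.645, 0.134]), (0.82, [0.653, -0.056])]
tray_1_nose [(0.17, [0.624, 0.151])]
0.71 [213.9, 0.1, 301.3, 202.5]
5 [0.4184 0.3331] [0.5012 0.339 ]
30 [0.4211 0.3115] [0.5027 0.3174]
60 [0.422  0.2842] [0.5048 0.2902]
90 [0.424  0.2555] [0.5069 0.2615]
110 [0.4257 0.2356] [0.5081 0.2415]
130 [0.4541 0.2168] [0.4817 0.2188]
150 [0.4564 0.1953] [0.4835 0.1973]
170 [0.4578 0.173 ] [0.4843 0.1749]
```

```bash
python3 -m creep '[[0.6,0,-0.002,0.1,0],[0.6,0,-0.002,0.2,0],[0.6,0,-0.002,0.27,0],[0.6,0,-0.002,0.3,0],[0.6,0,-0.002,0.32,0],[0.6,0,-0.002,0.335,0],[0.6,0,-0.002,0.345,0],[0.6,0,-0.002,0.355,0],[0.6,0,-0.002,0.355,0]]'; python3 go.py .47 .188 .017 94.2
```

```text
clock: 4.65
position: [0.4697, 0.1891, 0.0223]
ee_rot: [0.0, 0.681, 0.732, 0.0]
contact_force: [-0.5, 0.4, 0.6]
width: 0.0509
gripper_force: 0.0
pos [0.4697 0.1891 0.0223] psi 94.1 q [ 0.25  0.35  1.92 -0.    0.87  0.17] t 4.7 F [-0.5  0.4  0.6] w 0.0509 g 0
shift/turn: [-0.0022  0.0004  0.0107] spin -0.0003 rows>= 1.0
```

```bash
python3 -m creep '[[0.6,0,0,0.008,0],[0.6,0,0,0.008,0],[0.1,0,0,0.008,0],[0.1,0,0,0.008,0],[0.1,0,0,0.008,0],[0.1,0,0,0.008,0],[0.1,0,0,0.008,0],[0.1,0,0,0.008,0]]' 60; python3 go.py .4774 .0894 .018 94.2
```

```text
clock: 5.45
position: [0.4696, 0.1891, 0.0183]
ee_rot: [0.0, 0.681, 0.732, -0.0]
contact_force: [0.2, -0.4, 0.7]
width: 0.0088
gripper_force: 0.0
pos [0.4696 0.1891 0.0183] psi 94.1 q [ 0.25  0.36  1.92 -0.    0.86  0.17] t 5.5 F [ 0.2 -0.4  0.7] w 0.0088 g 0
shift/turn: [-0.2     0.0013  0.0006] spin -0.0003 rows>= 3.0
```

```bash
python3 - <<'E'
from h import *
i=eyes.get_image("wrist"); s=eyes.get_image("side")
print([(r["confidence"],ray(i,r["centre"],.006)) for r in eyes.place_of("wrist","board_handle")])
print([(r["confidence"],ray(s,r["centre"],.006)) for r in eyes.place_of("side","board_handle")])
cv2.imwrite("pics/w2.png",np.hstack([i["frame"][:,:,::-1][:,100:400],cv2.resize(s["frame"][200:330,200:330,::-1],(384,384))]))
E
```

```text
[(0.77, array([0.4701357 , 0.18699826]))]
[(0.97, array([0.46828626, 0.18831982])), (0.24, array([0.7061527 , 0.29457556]))]
```

View pics/w2.png

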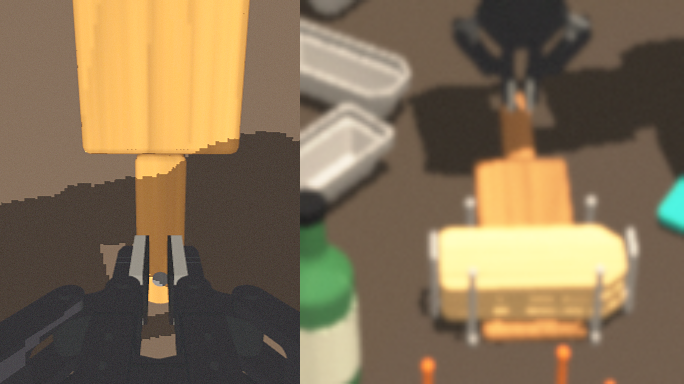

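```bash
python3 -m creep '[[0.6,0,0,-0.02,0],[0.6,0,0,-0.02,0],[0.6,0,0,-0.02,0],[0.6,0,0,-0.02,0],[0.6,0,0,0,0],[0.6,0,0,0.006,0],[0.6,0,0,0.012,0],[0.6,0,0,0.016,0],[0.6,0,0,0.016,0]]' 60;  python3 -m creep '[[0.2,0,0,0,0],[0.2,0,0,0,0],[0.2,0,0,0,0],[0.2,0,0,0,0],[0.2,0,0,0,0],[0.2,0,0,0,0]]' 60
```

```text
clock: 6.55
position: [0.4693, 0.189, 0.0098]
ee_rot: [-0.0, 0.681, 0.732, -0.0]
contact_force: [-0.6, 0.5, -0.1]
width: 0.0511
gripper_force: 0.0
clock: 7.15
position: [0.4696, 0.1891, 0.0103]
ee_rot: [0.0, 0.681, 0.732, 0.0]
contact_force: [-0.5, 0.1, -0.7]
width: 0.017
gripper_force: 0.0
```

```bash
python3 -m creep '[[0.6,0,0,-0.01,0],[0.6,0,0,-0.01,0],[0.6,0,0,-0.01,0],[0.6,0,0,-0.01,0],[0.6,0,0,0,0],[0.6,0,0,0.003,0],[0.6,0,0,0.003,0]]' 60;  python3 -m creep '[[0.6,0,0,0.004,0],[0.6,0,0,0.004,0],[0.6,0,0,0.004,0]]' 60;python3 -m creep '[[0.6,0,0,0.004,0],[0.6,0,0,0.004,0],[0.6,0,0,0.004,0]]' 60
```

```text
clock: 7.85
position: [0.4691, 0.189, 0.0082]
ee_rot: [-0.0, 0.681, 0.732, -0.001]
contact_force: [-0.1, 0.2, 0.3]
width: 0.0515
gripper_force: 0.0
clock: 8.15
position: [0.4696, 0.1891, 0.0067]
ee_rot: [0.0, 0.681, 0.732, -0.0]
contact_force: [0.6, -0.6, -0.9]
width: 0.0513
gripper_force: 0.0
clock: 8.45
position: [0.4695, 0.1891, 0.0047]
ee_rot: [-0.0, 0.681, 0.732, -0.0]
contact_force: [-0.3, 0.7, 0.6]
width: 0.0513
gripper_force: 0.0
```

```bash
python3 -m creep '[[0.2,0,0,0,0],[0.2,0,0,0,0],[0.2,0,0,0,0],[0.2,0,0,0,0],[0.2,0,0,0,0],[0.2,0,0,0,0]]' 60; python3 - <<'E'
from h import *
s=eyes.get_image("side");i=eyes.get_image("wrist")
st=manip.get_state();print(proj(s,[st["position"]]),proj(i,[st["position"]]),st["effort"])
cv2.imwrite("pics/w3.png",np.hstack([i["frame"][:,:,::-1][:,100:400],cv2.resize(s["frame"][190:260,230:300,::-1],(384,384))]))
E
```

```text
clock: 9.05
position: [0.4696, 0.1891, 0.0048]
ee_rot: [0.0, 0.681, 0.732, -0.0]
contact_force: [0.3, -0.2, -1.0]
width: 0.0169
gripper_force: 0.0
[[273.43066135 244.9997601 ]] [[257.80464915 231.87778029]] [-3.81967748e-04 -3.97130942e+01 -1.65448004e+01 -9.80729874e-05
  6.44343309e-04  1.52718457e-05]
```

View pics/w3.png

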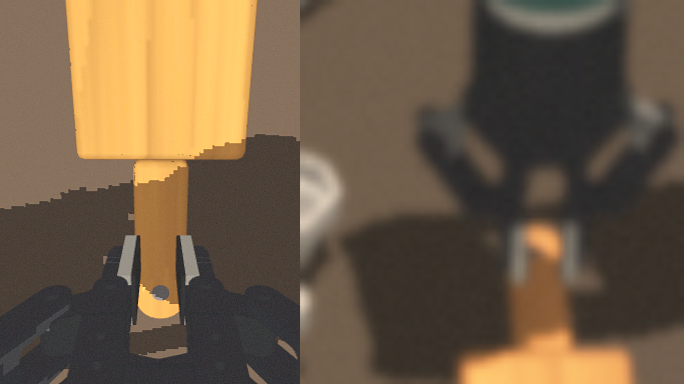

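```bash
python3 - <<'E'
from h import *
i=eyes.get_image("wrist"); s=manip.get_state()
c=-i["R"].T@i["t"]; print("cam",c,"fx",i["fx"]); print(i["R"].round(3))
for z in (0.005,-.01,0.02,.035): print(z,proj(i,[[*s["position"][:2]+0,z]]), "px/mm",i["fx"]/(i["R"]@np.r_[s["position"][:2],z]+i["t"])[2]/1e3)
print(s["qpos"])
E
```

```text
cam [0.46407287 0.26679959 0.16966045] fx 328.4308329735438
[[ 0.997  0.073 -0.001]
 [ 0.07  -0.95   0.305]
 [ 0.021 -0.305 -0.952]]
0.005 [[257.90080378 232.06848762]] px/mm 1.818725638418013
-0.01 [[257.92532569 221.16295472]] px/mm 1.685414954613291
0.02 [[257.87206947 244.84737926]] px/mm 1.9749365084418276
0.035 [[257.83793538 260.02769533]] px/mm 2.160502709771561
[ 2.45368867e-01  3.79084833e-01  1.93717670e+00 -1.51826615e-04
  8.25280796e-01  1.73809368e-01]
```

```bash
python3 -m creep '[[0.6,0,0,-0.002,0],[0.6,0,0,-0.002,0],[0.6,0,0,-0.002,0],[0.6,0,0,-0.002,0],[0.6,0,0,0,0],[0.6,0,0,0.004,0],[0.6,0,0,0.006,0],[0.6,0,0,0.008,0],[0.6,0,0,0.008,0]]' 60;  python3 -m creep '[[0.6,0,0,0.004,0],[0.6,0,0,0.006,0],[0.6,0,0,0.006,0],[0.6,0,0,0.006,0]]' 60;python3 -m creep '[[0.2,0,0,0,0],[0.2,0,0,0,0],[0.2,0,0,0,0],[0.2,0,0,0,0],[0.2,0,0,0,0],[0.2,0,0,0,0]]' 60
```

```text
clock: 10.1
position: [0.4694, 0.1891, 0.0006]
ee_rot: [-0.0, 0.681, 0.732, -0.0]
contact_force: [-0.0, -0.4, 0.5]
width: 0.0511
gripper_force: 0.0
clock: 10.5
position: [0.4696, 0.1891, -0.0023]
ee_rot: [0.0, 0.681, 0.732, -0.0]
contact_force: [0.6, 0.3, -0.5]
width: 0.0512
gripper_force: 0.0
clock: 11.1
position: [0.4696, 0.1891, -0.0022]
ee_rot: [0.0, 0.681, 0.732, -0.0]
contact_force: [0.3, -0.6, 0.7]
width: 0.0169
gripper_force: 0.0
```

```bash
for k in 1 2 3 4 5 6; do python3 -m creep '[[0.2,0,0,0.004,0],[0.2,0,0,0.004,0],[0.2,0,0,0.004,0]]' 60 | egrep 'posi|conta'; done
```

```text
position: [0.4695, 0.189, -0.0043]
contact_force: [0.1, -0.4, 0.5]
position: [0.4695, 0.1891, -0.0063]
contact_force: [-0.2, -0.3, -1.0]
position: [0.4695, 0.1891, -0.0083]
contact_force: [0.3, 0.5, 0.0]
position: [0.4697, 0.1891, -0.0102]
contact_force: [-0.3, 0.2, 0.3]
position: [0.4698, 0.189, -0.0107]
contact_force: [-2.9, -0.4, 13.3]
position: [0.4699, 0.189, -0.0109]
contact_force: [-6.2, -1.9, 29.3]
```

```bash
python3 -m creep '[[0.2,0,0,-0.03,0],[0.6,0,0,-0.03,0],[0.6,0,0,-0.03,0],[0.6,0,0,-0.03,0],[0.6,0,0,-0.03,0],[0.6,0,0,-0.03,0],[0.6,0,0,-0.01,0],[0.6,0,0,0,0],[0.6,0,0,0.006,0],[0.6,0,0,0.006,0]]' 60; python3 -m creep '[[0.6,0,0,0.004,0],[0.6,0,0,0.008,0],[0.6,0,0,0.008,0]]' 60; python3 go.py .47 .189 -.02 94.2
```

```text
clock: 13.9
position: [0.469, 0.189, -0.018]
ee_rot: [-0.0, 0.681, 0.732, -0.001]
contact_force: [-0.4, -0.1, -0.3]
width: 0.0509
gripper_force: 0.0
clock: 14.2
position: [0.4695, 0.1891, -0.0214]
ee_rot: [-0.0, 0.681, 0.732, -0.0]
contact_force: [-0.5, -0.0, 0.3]
width: 0.0509
gripper_force: 0.0
pos [ 0.4695  0.1891 -0.0214] psi 94.1 q [ 0.25  0.42  1.96 -0.    0.76  0.17] t 14.2 F [-0.5 -0.   0.3] w 0.0509 g 0
shift/turn: [-0.0002  0.001  -0.0027] spin -0.0003 rows>= 1.0
```

```bash
python3 -m creep '[[0.1,0,0,0,0],[0.1,0,0,0,0],[0.1,0,0,0,0],[0.1,0,0,0,0],[0.1,0,0,0,0],[0.1,0,0,0,0]]' 60; python3 go.py .47 .189 -.02 94.2
```

```text
clock: 14.8
position: [0.4699, 0.1892, -0.0208]
ee_rot: [0.0, 0.681, 0.732, 0.0]
contact_force: [-1.0, -0.8, 5.7]
width: 0.0261
gripper_force: 61.0
pos [ 0.4699  0.1892 -0.0208] psi 94.1 q [ 0.25  0.42  1.96 -0.    0.76  0.17] t 14.8 F [-1.  -0.8  5.7] w 0.0261 g 61
shift/turn: [-0.0003  0.0001 -0.0015] spin -0.0003 rows>= 1.0
```

```bash
python3 -m creep '[[0.1,-0.01,0,-0.001,0],[0.1,-0.02,0,-0.001,0],[0.1,-0.03,0,-0.001,0],[0.1,-0.04,0,-0.001,0],[0.1,-0.05,0,-0.001,0],[0.1,-0.06,0,-0.001,0],[0.1,-0.07,0,-0.001,0],[0.1,-0.08,0,-0.001,0],[0.1,-0.09,0,-0.001,0],[0.1,-0.1,0,-0.001,0]]' 60; python3 -m creep '[[0.1,-0.01,0,0,0],[0.1,-0.02,0,0,0],[0.1,-0.03,0,0,0],[0.1,-0.04,0,0,0],[0.1,-0.05,0,0,0],[0.1,-0.06,0,0,0],[0.1,-0.07,0,0,0],[0.1,-0.08,0,0,0],[0.1,-0.09,0,0,0],[0.1,-0.1,0,0,0]]' 60; python3 - <<'E'
from h import *
i=eyes.get_image("wrist")
r=eyes.regions_of("wrist","board")[0];m=r["mask"];print(r["bbox"])
for row in range(5,150,20):
    k=np.where(m[row])[0]
    if len(k): print(row,ray(i,(k[0]-.5,row),.012).round(4),ray(i,(k[-1]+.5,row),.012).round(4))
s=eyes.get_image("side")
cv2.imwrite("pics/w4.png",np.hstack([i["frame"][:,:,::-1][:,100:400],cv2.resize(s["frame"][190:330,200:340,::-1],(384,384))]))
E
```

```text
clock: 15.8
position: [0.4731, 0.1387, -0.0208]
ee_rot: [0.0, 0.681, 0.732, -0.0]
contact_force: [-1.1, 2.8, 0.8]
width: 0.0263
gripper_force: 60.6
clock: 16.8
position: [0.4767, 0.0889, -0.0207]
ee_rot: [-0.0, 0.681, 0.732, -0.0]
contact_force: [-0.0, 2.4, 0.8]
width: 0.0261
gripper_force: 60.6
[144.8, 0.0, 370.4, 353.0]
5 [0.4289 0.1903] [0.51   0.1962]
25 [0.4291 0.1838] [0.5105 0.1898]
45 [0.4293 0.1771] [0.5113 0.1831]
65 [0.4302 0.1702] [0.5118 0.1762]
85 [0.4308 0.163 ] [0.5119 0.169 ]
105 [0.4314 0.1556] [0.5124 0.1615]
125 [0.4316 0.1479] [0.5129 0.1538]
145 [0.4322 0.1399] [0.5135 0.1459]
```

View pics/w4.png

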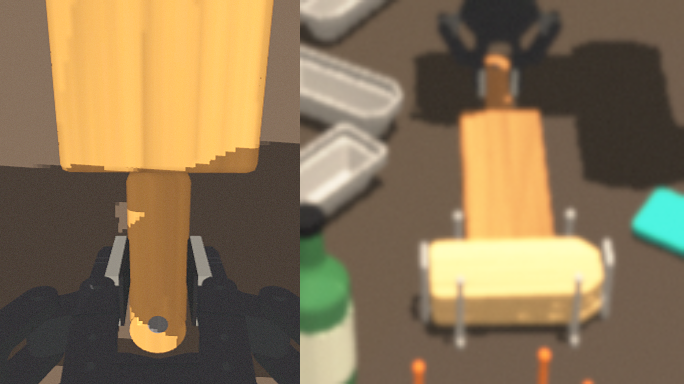

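```bash
python3 -m creep '[[0.1,-0.01,0,0,0],[0.1,-0.02,0,0,0],[0.1,-0.02,0,0,0],[0.5,-0.02,0,0,0],[0.5,-0.02,0,0,0],[0.5,-0.02,0,0,0],[0.5,-0.02,0,-0.05,0],[0.5,-0.02,0,-0.15,0],[0.5,-0.02,0,-0.25,0],[1,-0.02,0,-0.35,0]]' 60; python3 go.py .478 -.14 .19 128.3
```

```text
clock: 17.95
position: [0.4769, 0.0795, 0.156]
ee_rot: [-0.0, 0.681, 0.732, -0.0]
contact_force: [1.3, 0.0, -0.2]
width: 0.0558
gripper_force: 0.0
pos [0.4769 0.0795 0.156 ] psi 94.1 q [ 0.02  0.18  1.78 -0.    1.19 -0.05] t 17.9 F [ 1.3  0.  -0.2] w 0.0558 g 0
shift/turn: [-0.438  -0.0293 -0.0679] spin -0.0950 rows>= 5.0
```

```bash
python3 -m creep '[[1,0.07,0,-0.19,0],[1,0.07,0,-0.19,0],[1,0.07,0,-0.19,0],[1,0.07,0,-0.19,0],[1,0.07,0,-0.19,0]]'; cat > board.py <<'E'
from h import *
i=eyes.get_image("wrist")
cv2.imwrite("pics/wb.png",i["frame"][:,:,::-1])
r=eyes.regions_of("wrist","board")[0];m=r["mask"].astype(np.float32);print(r["confidence"],r["bbox"])
f,k=fit([(i,m)],BOARD,[[.4685,.2238,np.radians(94.2)]]);print("board",f[:2].round(4),np.degrees(f[2]).round(2),k)
for row in range(5,380,25):
    k=np.where(m[row])[0]
    if len(k): print(row,ray(i,(k[0]-.5,row),.012).round(4),ray(i,(k[-1]+.5,row),.012).round(4))
E
python3 board.py; python3 go.py .478 -.14 .19 128.3
```

```text
clock: 18.45
position: [0.4739, 0.1141, 0.2478]
ee_rot: [-0.001, 0.681, 0.732, -0.001]
contact_force: [0.8, -0.1, -0.4]
width: 0.0852
gripper_force: 0.0
0.81 [224.9, 0.0, 299.3, 216.7]
board [0.4667 0.2245] 93.8 0.019834041595458984
5 [0.4218 0.2695] [0.5063 0.2756]
30 [0.4239 0.2449] [0.5069 0.2509]
55 [0.425  0.2191] [0.5086 0.2252]
80 [0.4272 0.1923] [0.5104 0.1984]
105 [0.4307 0.1643] [0.5122 0.1704]
130 [0.4308 0.1348] [0.5142 0.141 ]
155 [0.4593 0.1061] [0.489  0.1083]
180 [0.4626 0.0739] [0.4905 0.076 ]
205 [0.4661 0.0402] [0.4934 0.0422]
pos [0.4738 0.1139 0.2473] psi 94.1 q [ 0.09  0.12  1.61 -0.    1.41  0.02] t 18.6 F [0.6 0.6 0.9] w 0.0853 g 0
shift/turn: [-0.507  -0.0273  0.1149] spin -0.0950 rows>= 6.0
```

View pics/wb.png

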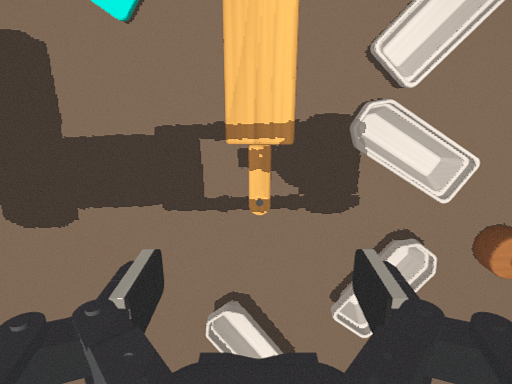

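```bash
python3 go.py .40 -.03 .04 94; python3 -m creep '[[0.75,-0.277,-0.167,0,0],[0.75,-0.277,-0.167,0,0],[0.75,-0.277,-0.167,0.1,0],[0.75,-0.277,-0.167,0.2,0],[0.75,-0.277,-0.167,0.3,0],[0.75,-0.277,-0.167,0.4,0],[0.75,-0.277,-0.167,0.46,0],[0.75,-0.277,-0.167,0.5,0],[0.75,-0.277,-0.167,0.52,0],[0.75,-0.277,-0.167,0.52,0]]';for k in 1 2 3 4 5 ; do python3 -m creep '[[0.75,0,0,0.004,0],[0.75,0,0,0.004,0]]' | egrep 'posi|conta|wid'; done
```

```text
pos [0.4738 0.1139 0.2473] psi 94.1 q [ 0.09  0.12  1.61 -0.    1.41  0.02] t 18.6 F [0.6 0.6 0.9] w 0.0853 g 0
shift/turn: [-0.2764 -0.1659  0.4154] spin 0.0002 rows>= 6.0
clock: 19.55
position: [0.3988, -0.0295, -0.0131]
ee_rot: [-0.003, 0.682, 0.732, -0.002]
contact_force: [0.0, -0.1, 0.9]
width: 0.0642
gripper_force: 0.0
position: [0.4019, -0.03, -0.0125]
contact_force: [0.5, 0.4, 0.1]
width: 0.0637
position: [0.4019, -0.0299, -0.0143]
contact_force: [-0.2, 0.2, -0.2]
width: 0.0643
position: [0.4016, -0.0298, -0.0166]
contact_force: [-0.4, 0.7, 0.8]
width: 0.0641
position: [0.4014, -0.0298, -0.0189]
contact_force: [0.6, 0.0, -0.6]
width: 0.064
position: [0.4014, -0.0298, -0.0209]
contact_force: [0.9, -0.1, -0.8]
width: 0.0642
```

```bash
for k in 1 2 3 4 5 6 7 ; do python3 -m creep '[[0.75,0,0,0.003,0],[0.75,0,0,0.003,0]]' | egrep 'posi|conta'; done
```

```text
position: [0.4015, -0.0298, -0.0224]
contact_force: [-0.2, 0.6, -0.2]
position: [0.4015, -0.0298, -0.0238]
contact_force: [-0.1, 0.9, 0.9]
position: [0.4015, -0.0298, -0.0254]
contact_force: [-0.0, 0.5, 0.0]
position: [0.4015, -0.0298, -0.0269]
contact_force: [1.2, -0.2, -0.2]
position: [0.4015, -0.0298, -0.0284]
contact_force: [-0.3, -0.4, -0.2]
position: [0.4016, -0.0298, -0.0286]
contact_force: [-2.5, 0.9, 16.3]
position: [0.4017, -0.0299, -0.0287]
contact_force: [-5.9, 1.2, 36.2]
```

```bash
python3 -m creep '[[1,0,0,-0.1,0],[1,0,0,-0.2,0],[1,0,0,-0.3,0],[1,0,0,-0.4,0],[1,0,0,-0.4,0]]'; python3 go.py .533 -.235 .18 128.3
```

```text
clock: 22.45
position: [0.4064, -0.031, 0.1753]
ee_rot: [0.007, 0.681, 0.732, 0.004]
contact_force: [1.1, 0.1, 0.2]
width: 0.0853
gripper_force: 0.0
pos [ 0.4064 -0.031   0.1753] psi 94.1 q [-0.25  0.04  1.89 -0.    1.2  -0.32] t 22.4 F [1.1 0.1 0.2] w 0.0853 g 0
shift/turn: [-0.4252  0.2233 -0.0042] spin -0.0950 rows>= 5.0
```

```bash
python3 -m creep '[[1,-0.425,0.223,0,-0.095],[1,-0.425,0.223,0,-0.095],[1,-0.425,0.223,0,-0.095],[1,-0.425,0.223,0,-0.095],[1,-0.425,0.223,0,-0.095],[1,-0.425,0.223,0,-0.095],[1,-0.425,0.223,0,-0.095]]'; cat > wt.py <<'E'
import sys; from h import *; from go import pose
# wt.py x y yaw [z0]: fit the tray nearest to (x,y) in the wrist picture
x,y,a=map(float,sys.argv[1:4]); z0=float(sys.argv[4]) if len(sys.argv)>4 else 0
i=eyes.get_image("wrist"); R=eyes.regions_of("wrist","tray_1")
R=[r for r in R if r["confidence"]>.3]
d=[np.hypot(*(ray(i,np.argwhere(r["mask"])[:,::-1].mean(0),.03+z0)-[x,y])) for r in R]
print("dist",np.round(d,3)); r=R[int(np.argmin(d))]; print(r["confidence"],r["bbox"])
for s in (0,180):
    f,k=fit([(i,r["mask"].astype(np.float32))],[TRAY],[[x,y,np.radians(a+s)]],z0); print("pose",f[:2].round(4),"yaw %.1f cost %.3f"%(np.degrees(f[2]),k))
    if s==0: print("nose@",proj(i,[[f[0]+.075*np.cos(f[2]),f[1]+.075*np.sin(f[2]),z0+.046]]).round(0))
cv2.imwrite("pics/wt.png",i["frame"][:,:,::-1])
E
python3 wt.py .478 -.164 128.3
```

```text
clock: 23.15
position: [0.5274, -0.234, 0.1673]
ee_rot: [-0.002, 0.437, 0.9, 0.0]
contact_force: [-0.2, 0.1, 0.0]
width: 0.0855
gripper_force: 0.0
dist [0.181 0.005]
0.56 [220.8, 1.1, 302.2, 168.4]
pose [ 0.4789 -0.1669] yaw 129.8 cost 0.017
nose@ [[260. -26.]]
pose [ 0.4795 -0.1676] yaw 309.9 cost 0.034
```

```bash
python3 go.py .479 -.167 .0055 129.8
```

```text
pos [ 0.5268 -0.2325  0.168 ] psi 128.3 q [-0.54  0.3   1.57  0.    1.27 -1.21] t 23.2 F [ 0.5 -0.3 -0.7] w 0.0853 g 0
shift/turn: [0.1612 0.0064 0.3255] spin -0.0041 rows>= 4.0
```

```bash
python3 -m creep '[[1,0.1,0.006,0,-0.004],[1,0.161,0.006,0.05,-0.004],[1,0.161,0.006,0.14,-0.004],[1,0.161,0.006,0.22,-0.004],[1,0.161,0.006,0.27,-0.004],[1,0.161,0.006,0.3,-0.004],[1,0.161,0.006,0.315,-0.004],[1,0.161,0.006,0.325,-0.004],[1,0.161,0.006,0.325,-0.004]]'; python3 go.py .479 -.167 .0055 129.8
```

```text
clock: 24.15
position: [0.4804, -0.1683, 0.0066]
ee_rot: [0.0, 0.424, 0.905, -0.0]
contact_force: [-0.6, -0.4, 0.1]
width: 0.0854
gripper_force: 0.0
pos [ 0.4804 -0.1683  0.0066] psi 129.8 q [-0.47  0.38  1.93 -0.    0.83 -1.17] t 24.1 F [-0.6 -0.4  0.1] w 0.0854 g 0
shift/turn: [ 0.0037 -0.0004  0.0021] spin -0.0001 rows>= 1.0
```

```bash
python3 -m creep '[[1,0.004,0,0.002,0],[0.5,0.004,0,0.002,0],[0.5,0.004,0,0.002,0],[0.5,0.004,0,0.002,0],[0.5,0.004,0,0.002,0],[0.5,0.004,0,0.002,0],[0.5,0.004,0,-0.02,0],[0.5,0.004,0,-0.05,0]]' 60; python3 go.py .467 .2243 .12 93.8
```

```text
clock: 24.95
position: [0.4785, -0.1669, 0.0315]
ee_rot: [-0.001, 0.425, 0.905, -0.0]
contact_force: [0.7, 0.0, -1.7]
width: 0.0623
gripper_force: 66.2
pos [ 0.4785 -0.1669  0.0315] psi 129.7 q [-0.47  0.34  1.9  -0.    0.89 -1.17] t 24.9 F [ 0.7  0.  -1.7] w 0.0623 g 66
shift/turn: [ 0.6167  0.4824 -0.1764] spin 0.0998 rows>= 9.0
```

```bash
python3 -m creep '[[0.5,0,0,-0.09,0],[0.5,0,0,-0.15,0],[0.5,0.08,0.06,-0.176,0.013],[0.5,0.16,0.125,-0.176,0.026],[0.5,0.24,0.188,-0.176,0.039],[0.5,0.32,0.25,-0.176,0.052],[0.5,0.4,0.313,-0.176,0.065],[0.5,0.48,0.376,-0.176,0.078],[0.5,0.56,0.438,-0.176,0.09],[0.5,0.61,0.482,-0.176,0.1]]'; python3 -m creep '[[0.5,0,0,0,0],[0.5,0,0,0,0]]'; python3 go.py .467 .2243 .06 93.8
```

```text
clock: 25.95
position: [0.4687, 0.224, 0.12]
ee_rot: [-0.0, 0.684, 0.729, 0.0]
contact_force: [0.3, -0.7, -2.3]
width: 0.062
gripper_force: 71.8
clock: 26.15
position: [0.4691, 0.2219, 0.1195]
ee_rot: [0.0, 0.683, 0.731, -0.0]
contact_force: [-0.7, -0.0, -1.7]
width: 0.062
gripper_force: 71.8
pos [0.4691 0.2219 0.1195] psi 93.9 q [ 0.31  0.26  1.76 -0.    1.12  0.24] t 26.1 F [-0.7 -0.  -1.7] w 0.0620 g 72
shift/turn: [ 0.0051 -0.0038  0.1191] spin 0.0003 rows>= 2.0
```

```bash
python3 -m creep '[[0.5,0.005,-0.004,0.05,0],[0.5,0.005,-0.004,0.1,0],[0.5,0.005,-0.004,0.15,0],[0.5,0.005,-0.004,0.18,0],[0.5,0.005,-0.004,0.19,0],[0.5,0.005,-0.004,0.196,0],[0.5,0.005,-0.004,0.201,0],[0.5,0.005,-0.004,0.204,0],[0.5,0.005,-0.004,0.206,0],[0.5,0.005,-0.004,0.206,0]]'; python3 go.py .467 .2243 .0165 93.8
```

```text
clock: 27.15
position: [0.4682, 0.2235, 0.0185]
ee_rot: [0.001, 0.684, 0.73, 0.001]
contact_force: [-2.6, -2.1, 9.4]
width: 0.0621
gripper_force: 73.0
pos [0.4682 0.2235 0.0185] psi 93.8 q [ 0.31  0.37  1.9  -0.    0.87  0.25] t 27.1 F [-2.6 -2.1  9.4] w 0.0621 g 73
shift/turn: [ 0.0017 -0.0023  0.004 ] spin -0.0001 rows>= 1.0
```

```bash
python3 -m creep '[[0.8,0,0,0,0],[1,0,0,0,0],[1,0,0,0,0],[1,0,0,0,0],[1,0,0,-0.05,0],[1,0,0,-0.15,0],[1,0,0,-0.25,0],[1,0,0,-0.35,0],[1,0,0,-0.35,0],[1,0,0,-0.35,0]]'; python3 go.py .724 .09 .18 151; python3 - <<'E'
from h import *
trays()
E
```

```text
clock: 28.15
position: [0.4679, 0.224, 0.1924]
ee_rot: [0.001, 0.684, 0.73, 0.001]
contact_force: [-0.7, -0.0, -1.0]
width: 0.0853
gripper_force: 0.0
pos [0.4679 0.224  0.1924] psi 93.7 q [ 0.31  0.2   1.65 -0.    1.29  0.25] t 28.1 F [-0.7 -0.  -1. ] w 0.0853 g 0
shift/turn: [-0.3009  0.4935  0.026 ] spin -0.1590 rows>= 7.0
tray [0.6534 0.2733] yaw 52.1 cost 0.121 flipped 0.138 nose yaws [  0.  46.  92. 138. 183. 229. 275. 321.]
tray [ 0.6523 -0.053 ] yaw 60.5 cost 0.086 flipped 0.105 nose yaws [  0.  46.  92. 138. 183. 229. 275. 321.]
tray [0.6472 0.1353] yaw 152.0 cost 0.115 flipped 0.118 nose yaws [  0.  46.  92. 138. 183. 229. 275. 321.]
tray [0.4675 0.21  ] yaw 94.1 cost 0.222 flipped 0.228 nose yaws [  0.  46.  92. 138. 183. 229. 275. 321.]
```

```bash
python3 -m creep '[[1,-0.30,0.493,0.026,-0.159],[1,-0.30,0.493,0.026,-0.159],[1,-0.30,0.493,0.026,-0.159],[1,-0.30,0.493,0.026,-0.159],[1,-0.30,0.493,0.026,-0.159],[1,-0.30,0.493,0.026,-0.159],[1,-0.30,0.493,0.026,-0.159],[1,-0.30,0.493,0.026,-0.159],[1,-0.30,0.493,0.026,-0.159]]'; python3 wt.py .647 .134 151; python3 go.py .647 .134 .0055 151
```

```text
clock: 29.35
position: [0.7224, 0.0903, 0.1771]
ee_rot: [-0.001, 0.252, 0.968, -0.0]
contact_force: [0.3, 0.4, 1.1]
width: 0.0856
gripper_force: 0.0
dist [0.196 0.143 0.004]
0.56 [218.5, 0.6, 299.0, 162.1]
pose [0.648  0.1318] yaw 152.5 cost 0.014
nose@ [[256. -26.]]
pose [0.6492 0.1311] yaw 332.4 cost 0.035
pos [0.7223 0.0908 0.1782] psi 151.0 q [ 0.03  0.53  1.18  0.    1.44 -1.03] t 29.4 F [-0.8 -0.3 -1.1] w 0.0856 g 0
shift/turn: [0.1733 0.0025 0.3455] spin -0.0001 rows>= 4.0
```

```bash
python3 -m creep '[[1,0.1,0,0,-0.0036],[1,0.17,0,0.05,-0.0036],[1,0.17,0,0.14,-0.0036],[1,0.17,0,0.23,-0.0036],[1,0.17,0,0.29,-0.0036],[1,0.17,0,0.32,-0.0036],[1,0.17,0,0.335,-0.0036],[1,0.17,0,0.345,-0.0036],[1,0.17,0,0.345,-0.0036]]'; python3 go.py .648 .132 .0055 152.3
```

```text
clock: 30.35
position: [0.6489, 0.1317, 0.0063]
ee_rot: [0.0, 0.239, 0.971, 0.0]
contact_force: [0.6, 0.2, 0.3]
width: 0.0856
gripper_force: 0.0
pos [0.6489 0.1317 0.0063] psi 152.3 q [ 0.1   0.56  1.58 -0.    1.   -0.99] t 30.4 F [0.6 0.2 0.3] w 0.0856 g 0
shift/turn: [ 0.002  -0.0003  0.0016] spin -0.0000 rows>= 1.0
```

```bash
python3 -m creep '[[1,0.002,0,0.001,0],[0.5,0.002,0,0.001,0],[0.5,0.002,0,0.001,0],[0.5,0.002,0,0.001,0],[0.5,0.002,0,0.001,0],[0.5,0.002,0,0.001,0],[0.5,0.002,0,-0.02,0],[0.5,0.002,0,-0.1,0],[0.5,0.002,0,-0.18,0],[0.5,0.002,0,-0.24,0]]' 60; python3 -m creep '[[0.5,0,0,0,0]]'; python3 go.py .468 .2238 .13 93.8
```

```text
clock: 31.35
position: [0.6483, 0.1319, 0.1282]
ee_rot: [0.001, 0.24, 0.971, 0.0]
contact_force: [0.5, 0.6, -1.0]
width: 0.0622
gripper_force: 66.7
clock: 31.45
position: [0.6512, 0.1322, 0.1313]
ee_rot: [0.005, 0.24, 0.971, 0.002]
contact_force: [1.1, 0.3, -1.5]
width: 0.0623
gripper_force: 66.8
pos [0.6512 0.1322 0.1313] psi 152.3 q [ 0.1   0.45  1.43 -0.    1.25 -0.99] t 31.4 F [ 1.1  0.3 -1.5] w 0.0623 g 67
shift/turn: [ 0.4096 -0.0082 -0.0009] spin 0.1624 rows>= 7.0
```

```bash
python3 -m creep '[[0.5,0.06,0,0,0.02],[0.5,0.12,-0.002,0,0.04],[0.5,0.18,-0.004,0,0.06],[0.5,0.24,-0.006,0,0.08],[0.5,0.3,-0.008,0,0.1],[0.5,0.35,-0.008,0,0.12],[0.5,0.39,-0.008,0,0.14],[0.5,0.406,-0.008,0,0.16],[0.5,0.406,-0.008,0,0.1624],[0.5,0.406,-0.008,0,0.1624]]'; python3 -m creep '[[0.5,0,0,0,0],[0.5,0,0,0,0],[0.5,0,0,0,0]]'; python3 go.py .468 .2236 .0335 93.8
```

```text
clock: 32.45
position: [0.466, 0.2225, 0.125]
ee_rot: [-0.0, 0.682, 0.731, -0.001]
contact_force: [0.3, -0.6, -2.0]
width: 0.0623
gripper_force: 66.7
clock: 32.75
position: [0.4668, 0.2224, 0.1256]
ee_rot: [0.0, 0.683, 0.73, -0.0]
contact_force: [-0.1, 0.4, -1.5]
width: 0.062
gripper_force: 66.7
pos [0.4668 0.2224 0.1256] psi 93.8 q [ 0.31  0.25  1.76 -0.    1.13  0.24] t 32.8 F [-0.1  0.4 -1.5] w 0.0620 g 67
shift/turn: [0.0022 0.0026 0.1842] spin 0.0000 rows>= 2.0
```

```bash
python3 -m creep '[[0.5,0.002,0.0026,0.04,0],[0.5,0.002,0.0026,0.08,0],[0.5,0.002,0.0026,0.11,0],[0.5,0.002,0.0026,0.13,0],[0.5,0.002,0.0026,0.145,0],[0.5,0.002,0.0026,0.157,0],[0.5,0.002,0.0026,0.166,0],[0.5,0.002,0.0026,0.174,0],[0.5,0.002,0.0026,0.18,0],[0.5,0.002,0.0026,0.18,0]]'; python3 go.py .468 .2236 .0335 93.8
```

```text
clock: 33.75
position: [0.4674, 0.2238, 0.0356]
ee_rot: [-0.0, 0.683, 0.73, -0.0]
contact_force: [-0.2, -0.4, -2.8]
width: 0.0623
gripper_force: 66.7
pos [0.4674 0.2238 0.0356] psi 93.8 q [ 0.31  0.35  1.88 -0.    0.91  0.25] t 33.8 F [-0.2 -0.4 -2.8] w 0.0623 g 67
shift/turn: [-0.0004  0.0011  0.0042] spin 0.0001 rows>= 1.0
```

```bash
python3 -m creep '[[0.5,0,0,0.002,0],[0.5,0,0,0.003,0],[0.5,0,0,0.003,0]]'; python3 go.py .468 .2236 .0335 93.8
```

```text
clock: 34.05
position: [0.4678, 0.2239, 0.0347]
ee_rot: [0.0, 0.683, 0.73, 0.0]
contact_force: [-0.3, -0.4, 0.8]
width: 0.0622
gripper_force: 67.0
pos [0.4678 0.2239 0.0347] psi 93.8 q [ 0.31  0.35  1.88 -0.    0.91  0.25] t 34.0 F [-0.3 -0.4  0.8] w 0.0622 g 67
shift/turn: [-0.0006  0.0003  0.0025] spin 0.0000 rows>= 1.0
```

```bash
python3 -m creep '[[0.8,0,0,0,0],[1,0,0,0,0],[1,0,0,0,0],[1,0,0,0,0],[1,0,0,-0.05,0],[1,0,0,-0.15,0],[1,0,0,-0.25,0],[1,0,0,-0.32,0],[1,0,0,-0.32,0],[1,0,0,-0.32,0]]'; python3 go.py .607 -.13 .18 60; python3 - <<'E'
from h import *
trays()
i=eyes.get_image("wrist"); cv2.imwrite("pics/ws.png",i["frame"][:,:,::-1])
E
```

```text
clock: 35.05
position: [0.4678, 0.2239, 0.195]
ee_rot: [0.001, 0.683, 0.73, 0.001]
contact_force: [-0.7, -0.0, -0.3]
width: 0.0853
gripper_force: 0.0
pos [0.4678 0.2239 0.195 ] psi 93.8 q [ 0.31  0.2   1.65 -0.    1.29  0.25] t 35.0 F [-0.7 -0.  -0.3] w 0.0853 g 0
shift/turn: [-0.7248  0.2306  0.0302] spin 0.0939 rows>= 8.0
tray [0.4299 0.2577] yaw -86.3 cost 0.602 flipped 0.591 nose yaws [-50.]
tray [ 0.6532 -0.0528] yaw 60.2 cost 0.081 flipped 0.101 nose yaws [  0.  46.  92. 138. 183. 229. 275. 321.]
tray [0.6528 0.2739] yaw 51.1 cost 0.089 flipped 0.116 nose yaws [  0.  46.  92. 138. 183. 229. 275. 321.]
tray [0.4679 0.1826] yaw -85.8 cost 0.382 flipped 0.388 nose yaws [-41.  85.]
```

View pics/ws.png

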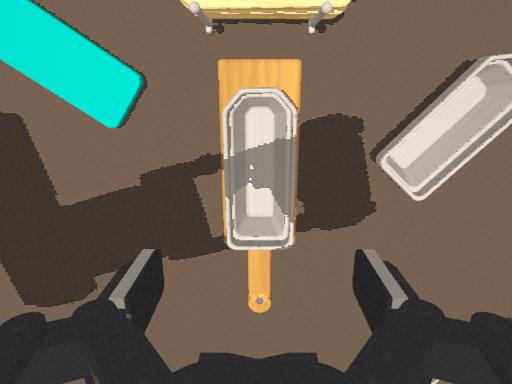

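```bash
python3 -m creep '[[1,-0.725,0.23,0.03,0.094],[1,-0.725,0.23,0.03,0.094],[1,-0.725,0.23,0.03,0.094],[1,-0.725,0.23,0.03,0.094],[1,-0.725,0.23,0.03,0.094],[1,-0.725,0.23,0.03,0.094],[1,-0.725,0.23,0.03,0.094],[1,-0.725,0.23,0.03,0.094],[1,-0.725,0.23,0.03,0.094],[1,-0.725,0.23,0.03,0.094]]'; python3 wt.py .653 -.053 60; python3 go.py .653 -.053 .0055 60
```

```text
clock: 36.4
position: [0.606, -0.1306, 0.1782]
ee_rot: [-0.001, 0.867, 0.499, -0.001]
contact_force: [0.5, 0.9, 0.2]
width: 0.0856
gripper_force: 0.0
dist [0.006]
0.56 [219.7, 0.0, 300.6, 155.5]
pose [ 0.6526 -0.0526] yaw 57.3 cost 0.015
nose@ [[264. -35.]]
pose [ 0.652  -0.0536] yaw 237.4 cost 0.036
pos [ 0.6058 -0.1291  0.1789] psi 60.0 q [-0.32  0.36  1.45  0.    1.33  0.2 ] t 36.5 F [ 0.7  0.5 -0.1] w 0.0853 g 0
shift/turn: [0.179  0.0062 0.3468] spin 0.0000 rows>= 4.0
```

```bash
python3 -m creep '[[1,0.1,0.004,0,0.007],[1,0.179,0.004,0.05,0.007],[1,0.179,0.004,0.14,0.007],[1,0.179,0.004,0.23,0.007],[1,0.179,0.004,0.29,0.007],[1,0.179,0.004,0.32,0.007],[1,0.179,0.004,0.335,0.007],[1,0.179,0.004,0.345,0.007],[1,0.179,0.004,0.346,0.007]]'; python3 go.py .6526 -.0526 .0055 57.5
```

```text
clock: 37.4
position: [0.6532, -0.0531, 0.0068]
ee_rot: [0.0, 0.877, 0.481, 0.0]
contact_force: [0.4, 0.0, -0.2]
width: 0.0855
gripper_force: 0.0
pos [ 0.6532 -0.0531  0.0068] psi 57.5 q [-0.19  0.55  1.59 -0.    1.    0.38] t 37.4 F [ 0.4  0.  -0.2] w 0.0855 g 0
shift/turn: [ 0.0003 -0.0015  0.0026] spin 0.0000 rows>= 1.0
```

```bash
python3 -m creep '[[1,0,-0.001,0.002,0],[0.5,0,-0.001,0.002,0],[0.5,0,-0.001,0.002,0],[0.5,0,-0.001,0.002,0],[0.5,0,-0.001,0.002,0],[0.5,0,-0.001,0.002,0],[0.5,0,0,-0.02,0],[0.5,0,0,-0.1,0],[0.5,0,0,-0.18,0],[0.5,0,0,-0.25,0]]' 60; python3 -m creep '[[0.5,0,0,0,0],[0.5,0,0,0,0],[0.5,0,0,0,0]]'; python3 go.py .4675 .2239 .13 93.8
```

```text
clock: 38.4
position: [0.6528, -0.0538, 0.1331]
ee_rot: [0.0, 0.877, 0.481, 0.0]
contact_force: [0.9, -0.1, -1.8]
width: 0.0618
gripper_force: 66.8
clock: 38.7
position: [0.6513, -0.0534, 0.1294]
ee_rot: [-0.001, 0.877, 0.481, -0.002]
contact_force: [0.2, -0.4, -3.6]
width: 0.0623
gripper_force: 66.8
pos [ 0.6513 -0.0534  0.1294] psi 57.5 q [-0.19  0.44  1.45 -0.    1.26  0.38] t 38.7 F [ 0.2 -0.4 -3.6] w 0.0623 g 67
shift/turn: [ 2.698e-01 -6.083e-01  6.000e-04] spin -0.1010 rows>= 7.0
```

```bash
python3 -m creep '[[0.5,0.03,-0.07,0,-0.012],[0.5,0.06,-0.14,0,-0.024],[0.5,0.09,-0.21,0,-0.036],[0.5,0.12,-0.28,0,-0.048],[0.5,0.15,-0.35,0,-0.06],[0.5,0.18,-0.42,0,-0.072],[0.5,0.21,-0.49,0,-0.084],[0.5,0.24,-0.55,0,-0.095],[0.5,0.262,-0.59,0,-0.101],[0.5,0.269,-0.608,0,-0.101]]'; python3 -m creep '[[0.5,0,0,0,0],[0.5,0,0,0,0],[0.5,0,0,0,0],[0.5,0,0,0,0]]'; python3 go.py .4677 .2237 .0515 93.8
```

```text
clock: 39.7
position: [0.4664, 0.2244, 0.1295]
ee_rot: [-0.001, 0.682, 0.731, -0.002]
contact_force: [-0.2, -0.5, -2.4]
width: 0.0625
gripper_force: 66.8
clock: 40.1
position: [0.4697, 0.2222, 0.1311]
ee_rot: [0.0, 0.684, 0.73, -0.0]
contact_force: [-0.1, -0.1, -1.8]
width: 0.0624
gripper_force: 66.8
pos [0.4697 0.2222 0.1311] psi 93.7 q [ 0.31  0.25  1.75 -0.    1.15  0.24] t 40.1 F [-0.1 -0.1 -1.8] w 0.0624 g 67
shift/turn: [ 0.0033 -0.0038  0.1592] spin -0.0002 rows>= 2.0
```

```bash
python3 -m creep '[[0.5,0.0033,-0.004,0.03,0],[0.5,0.0033,-0.004,0.06,0],[0.5,0.0033,-0.004,0.09,0],[0.5,0.0033,-0.004,0.11,0],[0.5,0.0033,-0.004,0.125,0],[0.5,0.0033,-0.004,0.135,0],[0.5,0.0033,-0.004,0.145,0],[0.5,0.0033,-0.004,0.152,0],[0.5,0.0033,-0.004,0.157,0],[0.5,0.0033,-0.004,0.159,0]]'; python3 -m creep '[[0.5,0,0,0,0]]';python3 go.py .4677 .2237 .0507 93.8
```

```text
clock: 41.1
position: [0.467, 0.2247, 0.0517]
ee_rot: [0.0, 0.683, 0.73, 0.0]
contact_force: [-1.0, 0.3, -2.2]
width: 0.0624
gripper_force: 66.9
clock: 41.2
position: [0.4669, 0.2247, 0.0518]
ee_rot: [0.0, 0.683, 0.73, 0.0]
contact_force: [-0.6, 0.6, -1.3]
width: 0.0624
gripper_force: 66.9
pos [0.4669 0.2247 0.0518] psi 93.8 q [ 0.31  0.33  1.86 -0.    0.95  0.25] t 41.2 F [-0.6  0.6 -1.3] w 0.0624 g 67
shift/turn: [-0.0022  0.0014  0.0022] spin 0.0001 rows>= 1.0
```

```bash
python3 -m creep '[[0.5,-0.002,0.001,0.001,0],[0.5,-0.002,0.001,0.002,0],[0.5,-0.002,0.001,0.002,0]]' | grep -E 'conta|posi';python3 -m creep '[[0.8,0,0,0,0],[1,0,0,0,0],[1,0,0,0,0],[1,0,0,0,0],[1,0,0,-0.05,0],[1,0,0,-0.15,0],[1,0,0,-0.25,0],[1,0,0,-0.29,0],[1,0,0,-0.29,0],[1,0,0,-0.29,0]]'; python3 go.py .596 .203 .18 52; python3 wt.py .467 .224 93.8 .044; python3 - <<'E'
from h import *
trays()
E
```

```text
position: [0.4676, 0.2237, 0.0508]
contact_force: [0.3, 0.3, -1.1]
clock: 42.5
position: [0.4672, 0.2237, 0.1956]
ee_rot: [0.0, 0.683, 0.73, -0.0]
contact_force: [0.3, -0.1, -0.3]
width: 0.0854
gripper_force: 0.0
pos [0.4672 0.2237 0.1956] psi 93.8 q [ 0.31  0.2   1.65 -0.    1.3   0.25] t 42.5 F [ 0.3 -0.1 -0.3] w 0.0854 g 0
shift/turn: [-0.0584  0.2544  0.0313] spin 0.1162 rows>= 5.0
dist [0.171 0.002]
0.79 [219.8, 87.4, 295.1, 255.6]
pose [0.4669 0.2241] yaw 93.6 cost 0.026
nose@ [[258.  87.]]
pose [0.4669 0.2226] yaw 273.9 cost 0.070
tray [0.4646 0.2373] yaw 102.7 cost 0.738 flipped 0.740 nose yaws [  0.  46.  92. 138. 183. 229. 275. 321.]
unmatched [0.40538284 0.28967409]
tray [0.6537 0.2756] yaw 52.1 cost 0.118 flipped 0.140 nose yaws [  0.  46.  92. 138. 183. 229. 275. 321.]
tray [0.4589 0.2431] yaw 86.7 cost 0.821 flipped 0.829 nose yaws [  0.  46.  92. 138. 183. 229. 275. 321.]
```

```bash
python3 -m creep '[[1,-0.058,0.254,0.03,0.116],[1,-0.058,0.254,0.03,0.116],[1,-0.058,0.254,0.03,0.116],[1,-0.058,0.254,0.03,0.116],[1,-0.058,0.254,0.03,0.116],[1,-0.058,0.254,0.03,0.116],[1,-0.058,0.254,0.03,0.116]]'; python3 wt.py .653 .275 52; python3 go.py .653 .275 .0055 52
```

```text
clock: 43.6
position: [0.596, 0.2032, 0.1805]
ee_rot: [-0.0, 0.898, 0.44, -0.0]
contact_force: [0.5, -0.4, -0.0]
width: 0.0852
gripper_force: 0.0
dist [0.182 0.223 0.006]
0.69 [222.8, 1.6, 301.8, 155.2]
pose [0.6531 0.2749] yaw 50.9 cost 0.017
nose@ [[262. -36.]]
pose [0.6516 0.2729] yaw 231.1 cost 0.039
pos [0.5959 0.2034 0.1808] psi 52.2 q [ 0.22  0.37  1.43 -0.    1.34  0.88] t 43.7 F [-0.6  0.6 -0.3] w 0.0852 g 0
shift/turn: [0.1832 0.0023 0.3506] spin 0.0005 rows>= 4.0
```

```bash
python3 -m creep '[[1,0.1,0.002,0,0.0036],[1,0.183,0.002,0.05,0.0036],[1,0.183,0.002,0.14,0.0036],[1,0.183,0.002,0.23,0.0036],[1,0.183,0.002,0.29,0.0036],[1,0.183,0.002,0.32,0.0036],[1,0.183,0.002,0.335,0.0036],[1,0.183,0.002,0.345,0.0036],[1,0.183,0.002,0.351,0.0036],[1,0.183,0.002,0.351,0.0036]]'; python3 go.py .6531 .2749 .0055 51
```

```text
clock: 44.7
position: [0.654, 0.275, 0.0066]
ee_rot: [0.0, 0.903, 0.429, 0.001]
contact_force: [-0.7, 0.4, -0.3]
width: 0.0854
gripper_force: 0.0
pos [0.654  0.275  0.0066] psi 50.8 q [ 0.3   0.62  1.45 -0.    1.07  0.98] t 44.7 F [-0.7  0.4 -0.3] w 0.0854 g 0
shift/turn: [-0.0013 -0.0014  0.0021] spin -0.0007 rows>= 1.0
```

```bash
python3 -m creep '[[1,-0.001,-0.001,0.002,0],[0.5,-0.001,-0.001,0.002,0],[0.5,-0.001,-0.001,0.002,0],[0.5,-0.001,-0.001,0.002,0],[0.5,-0.001,-0.001,0.002,0],[0.5,-0.001,-0.001,0.002,0],[0.5,0,0,-0.02,0],[0.5,0,0,-0.1,0],[0.5,0,0,-0.18,0],[0.5,0,0,-0.27,0]]' 60; python3 -m creep '[[0.5,0,0,-0.29,0],[0.5,0,0,-0.03,0],[0.5,0,0,-0.03,0]]'; python3 go.py .4675 .2239 .15 93.8
```

```text
clock: 45.7
position: [0.652, 0.2744, 0.1402]
ee_rot: [-0.0, 0.903, 0.429, -0.002]
contact_force: [0.8, 0.4, -1.4]
width: 0.0624
gripper_force: 67.4
clock: 46.0
position: [0.6509, 0.2741, 0.1531]
ee_rot: [-0.0, 0.903, 0.429, -0.003]
contact_force: [-1.3, -0.9, -3.3]
width: 0.0624
gripper_force: 67.4
pos [0.6509 0.2741 0.1531] psi 50.8 q [ 0.3   0.51  1.27 -0.    1.37  0.99] t 46.0 F [-1.3 -0.9 -3.3] w 0.0624 g 67
shift/turn: [-0.3097 -0.2206  0.0084] spin -0.1196 rows>= 6.0
```

```bash
python3 -m creep '[[0.5,-0.04,-0.028,0,-0.014],[0.5,-0.08,-0.057,0,-0.028],[0.5,-0.12,-0.085,0,-0.042],[0.5,-0.16,-0.113,0,-0.056],[0.5,-0.2,-0.14,0,-0.07],[0.5,-0.24,-0.17,0,-0.084],[0.5,-0.27,-0.195,0,-0.098],[0.5,-0.295,-0.212,0,-0.112],[0.5,-0.308,-0.22,0,-0.12],[0.5,-0.31,-0.22,0,-0.12]]'; python3 -m creep '[[0.5,0,0,0,0],[0.5,0,0,0,0],[0.5,0,0,0,0],[0.5,0,0,0,0]]'; python3 go.py .4675 .2238 .0667 93.8
```

```text
clock: 47.0
position: [0.4677, 0.2237, 0.1547]
ee_rot: [-0.001, 0.682, 0.731, -0.002]
contact_force: [0.0, -0.8, -1.9]
width: 0.0624
gripper_force: 67.5
clock: 47.4
position: [0.4703, 0.2244, 0.1551]
ee_rot: [-0.0, 0.682, 0.731, -0.0]
contact_force: [-0.6, -0.1, -2.3]
width: 0.0622
gripper_force: 67.5
pos [0.4703 0.2244 0.1551] psi 93.9 q [ 0.31  0.23  1.71 -0.    1.2   0.24] t 47.4 F [-0.6 -0.1 -2.3] w 0.0622 g 68
shift/turn: [-0.0007 -0.0056  0.1768] spin 0.0004 rows>= 2.0
```

```bash
python3 -m creep '[[0.5,-0.001,-0.0056,0.04,0],[0.5,-0.001,-0.0056,0.08,0],[0.5,-0.001,-0.0056,0.11,0],[0.5,-0.001,-0.0056,0.13,0],[0.5,-0.001,-0.0056,0.145,0],[0.5,-0.001,-0.0056,0.155,0],[0.5,-0.001,-0.0056,0.163,0],[0.5,-0.001,-0.0056,0.17,0],[0.5,-0.001,-0.0056,0.175,0],[0.5,-0.001,-0.0056,0.176,0]]'; python3 -m creep '[[0.5,0,0,0,0]]';python3 go.py .4675 .2238 .0665 93.8
```

```text
clock: 48.4
position: [0.4672, 0.2236, 0.0672]
ee_rot: [0.0, 0.682, 0.731, -0.0]
contact_force: [0.4, 0.1, -2.5]
width: 0.0621
gripper_force: 67.5
clock: 48.5
position: [0.4673, 0.2237, 0.0674]
ee_rot: [0.0, 0.682, 0.731, 0.0]
contact_force: [-1.0, 0.8, -2.2]
width: 0.0623
gripper_force: 67.5
pos [0.4673 0.2237 0.0674] psi 94.0 q [ 0.31  0.31  1.84 -0.    0.99  0.24] t 48.5 F [-1.   0.8 -2.2] w 0.0623 g 68
shift/turn: [0.0002 0.0004 0.0018] spin 0.0004 rows>= 1.0
```

```bash
python3 -m creep '[[0.5,0,0,0.001,0],[0.5,0,0,0.001,0]]' | grep -E 'conta|posi';python3 -m creep '[[0.8,0,0,0,0],[1,0,0,0,0],[1,0,0,0,0],[1,0,0,0,0],[1,0,0,-0.05,0],[1,0,0,-0.15,0],[1,0,0,-0.25,0],[1,0,0,-0.33,0],[1,0,0,-0.33,0],[1,0,0,-0.33,0]]'; python3 wt.py .467 .224 93.8 .060; python3 - <<'E'
from h import *
C=cams()
for n in C: print(n,[(round(r["confidence"],2),np.round(r["bbox"])) for r in eyes.regions_of(n,"tray_1")])
cv2.imwrite("pics/all.png",np.hstack([cv2.resize(C["scene"]["frame"][120:270,100:370,::-1],(400,222)),cv2.resize(C["side"]["frame"][140:340,140:400,::-1],(400,222),)]))
E
python3 go.py .4596 .31 .25 93.8
```

```text
position: [0.4673, 0.2237, 0.0669]
contact_force: [0.4, 1.3, -2.3]
clock: 49.7
position: [0.4675, 0.2238, 0.2326]
ee_rot: [0.001, 0.682, 0.731, 0.001]
contact_force: [-0.2, -0.5, -0.5]
width: 0.0852
gripper_force: 0.0
dist [0.001]
0.85 [221.5, 82.9, 295.5, 244.9]
pose [0.4666 0.2237] yaw 94.4 cost 0.022
nose@ [[256.  87.]]
pose [0.4668 0.2227] yaw 274.4 cost 0.068
scene [(0.83, array([267., 143., 303., 166.])), (0.57, array([271., 164., 302., 180.]))]
side [(0.56, array([261., 210., 289., 247.])), (0.52, array([268., 251., 285., 259.])), (0.51, array([265., 255., 285., 268.])), (0.49, array([266., 243., 291., 251.]))]
pos [0.4665 0.2233 0.2302] psi 94.0 q [ 0.31  0.18  1.58 -0.    1.38  0.24] t 50.0 F [0.1 0.6 0.5] w 0.0854 g 0
shift/turn: [ 0.1738 -0.0018 -0.0397] spin 0.0004 rows>= 2.0
```

View pics/all.png

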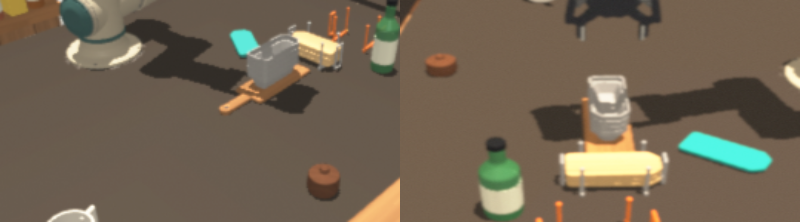

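```bash
python3 -m creep '[[1,0.1,0,-0.04,0],[1,0.1,0,-0.04,0],[1,0.1,0,-0.04,0],[1,0.1,0,-0.04,0]]'; cat > lid.py <<'E'
from h import *
i=eyes.get_image("wrist"); cv2.imwrite("pics/wl.png",i["frame"][:,:,::-1])
R=[r for r in eyes.regions_of("wrist","lid_3") if r["confidence"]>.25]
for r in R:
    p=ray(i,np.argwhere(r["mask"])[:,::-1].mean(0),.05)
    f,k=fit([(i,r["mask"].astype(np.float32))],[LID],[[.456,.395,np.radians(183.8)]],.039)
    print(round(r["confidence"],2),np.round(r["bbox"]),"ctr",p.round(4),"fit",f[:2].round(4),np.degrees(f[2]).round(1),round(k,3))
print([(r["confidence"],ray(i,r["centre"],.049)) for r in eyes.place_of("wrist","lid_3_nose")])
print(proj(i,[[.456,.395,.054]]))
E
python3 lid.py
```

```text
clock: 50.4
position: [0.4633, 0.2729, 0.2508]
ee_rot: [-0.0, 0.682, 0.731, -0.001]
contact_force: [-0.5, -0.3, 0.5]
width: 0.0856
gripper_force: 0.0
0.9 [ 35.  56. 162. 159.] ctr [0.2839 0.3144] fit [0.456 0.395] 183.8 1.0
0.67 [246.  69. 325.  79.] ctr [0.4935 0.3624] fit [0.5081 0.3341] 179.0 0.985
0.57 [186.   0. 336.  72.] ctr [0.4581 0.3945] fit [0.456  0.3927] 184.9 0.023
0.4 [224. 139. 291. 275.] ctr [0.4678 0.208 ] fit [0.456 0.395] 183.8 1.0
[(0.93, array([0.37926024, 0.38766725]))]
[[259.81106412  36.63346514]]
```

View pics/wl.png

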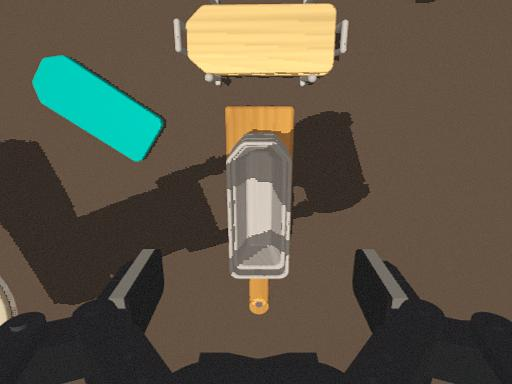

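```bash
python3 go.py .456 .393 .15 184; python3 -m creep '[[1,0.05,0,0,-0.025],[1,0.1,0,0,-0.05],[1,0.15,0,0,-0.075],[1,0.19,0,0,-0.1],[1,0.22,0,0,-0.125],[1,0.235,-0.003,0,-0.15],[1,0.24,-0.003,0.05,-0.175],[1,0.24,-0.003,0.1,-0.2],[1,0.24,-0.003,0.15,-0.225],[1,0.24,-0.003,0.2,-0.25]]'; python3 -m creep '[[1,0,0,0,0],[1,0,0,0,0],[1,0,0,0,0]]';python3 go.py .456 .393 .0135 184
```

```text
pos [0.4635 0.2726 0.2511] psi 93.9 q [ 0.4   0.2   1.51 -0.    1.44  0.33] t 50.5 F [-0.1 -0.7 -0.5] w 0.0851 g 0
shift/turn: [0.2415 0.0018 0.2021] spin -0.2503 rows>= 11.0
clock: 51.55
position: [0.4541, 0.3923, 0.1506]
ee_rot: [-0.0, -0.002, 1.0, -0.0]
contact_force: [0.4, 0.5, 0.2]
width: 0.0854
gripper_force: 0.0
clock: 51.85
position: [0.455, 0.3935, 0.1533]
ee_rot: [0.001, 0.002, 1.0, 0.001]
contact_force: [0.8, 0.6, 0.0]
width: 0.0851
gripper_force: 0.0
pos [0.455  0.3935 0.1533] psi 179.8 q [ 0.6   0.35  1.54 -0.    1.25 -0.97] t 51.9 F [0.8 0.6 0. ] w 0.0851 g 0
shift/turn: [-0.0013 -0.0013  0.2796] spin -0.0118 rows>= 3.0
```

```bash
python3 -m creep '[[1,-0.001,-0.001,0.05,-0.012],[1,-0.001,-0.001,0.1,-0.012],[1,-0.001,-0.001,0.15,-0.012],[1,-0.001,-0.001,0.19,-0.012],[1,-0.001,-0.001,0.22,-0.012],[1,-0.001,-0.001,0.245,-0.012],[1,-0.001,-0.001,0.262,-0.012],[1,-0.001,-0.001,0.272,-0.012],[1,-0.001,-0.001,0.277,-0.012],[1,-0.001,-0.001,0.277,-0.012]]'; python3 go.py .456 .393 .014 184
```

```text
clock: 52.85
position: [0.4547, 0.3928, 0.0135]
ee_rot: [0.0, -0.037, 0.999, 0.0]
contact_force: [0.7, 0.6, -0.0]
width: 0.0853
gripper_force: 0.0
pos [0.4547 0.3928 0.0135] psi -175.8 q [ 0.6   0.48  1.72 -0.    0.95 -1.05] t 52.9 F [ 0.7  0.6 -0. ] w 0.0853 g 0
shift/turn: [-0.0027  0.0003 -0.001 ] spin 0.0006 rows>= 1.0
```

```bash
python3 -m creep '[[1,-0.0025,0,-0.001,0],[0.5,-0.0025,0,-0.001,0],[0.5,-0.0025,0,-0.001,0],[0.5,-0.0025,0,-0.001,0],[0.5,-0.0025,0,-0.001,0],[0.5,-0.0025,0,-0.001,0]]' 60;python3 -m creep '[[0.5,0,0,-0.005,0],[0.5,0,0,-0.01,0],[0.5,0,0,-0.02,0],[0.5,0,0,-0.03,0],[0.5,0,0,-0.04,0],[0.5,0,0,-0.06,0],[0.5,0,0,-0.1,0],[0.5,0,0,-0.15,0],[0.5,0,0,-0.2,0],[0.5,0,0,-0.25,0]]'; python3 go.py .4668 .2237 .16 94; python3 lid.py
```

```text
clock: 53.45
position: [0.4564, 0.3932, 0.0148]
ee_rot: [0.001, -0.037, 0.999, 0.001]
contact_force: [-0.3, -0.0, 5.7]
width: 0.0622
gripper_force: 65.8
clock: 54.45
position: [0.4556, 0.3927, 0.1405]
ee_rot: [0.0, -0.037, 0.999, 0.0]
contact_force: [0.7, 0.4, -0.1]
width: 0.0622
gripper_force: 65.4
pos [0.4556 0.3927 0.1405] psi -175.8 q [ 0.6   0.36  1.56 -0.    1.23 -1.05] t 54.5 F [ 0.7  0.4 -0.1] w 0.0622 g 65
shift/turn: [ 0.0026 -0.3387 -0.0391] spin 0.2506 rows>= 11.0
0.94 [175.  91. 338. 361.] ctr [0.4912 0.3949] fit [0.4579 0.3928] 197.4 0.631
0.81 [104.   0. 177.  31.] ctr [0.3362 0.3038] fit [0.456 0.395] 183.8 1.0
0.54 [231.  87. 279.  96.] ctr [0.3839 0.3854] fit [0.4551 0.3968] 187.6 0.987
[(0.63, array([0.38462432, 0.38651969]))]
[[260.89224314 186.68439696]]
```

```bash
python3 -m creep '[[0.5,0,-0.03,-0.02,0.02],[0.5,0,-0.07,-0.04,0.04],[0.5,0,-0.11,-0.04,0.06],[0.5,0,-0.15,-0.04,0.08],[0.5,0,-0.19,-0.04,0.1],[0.5,0.001,-0.23,-0.04,0.12],[0.5,0.001,-0.27,-0.04,0.14],[0.5,0.002,-0.3,-0.04,0.16],[0.5,0.002,-0.325,-0.04,0.18],[0.5,0.003,-0.339,-0.04,0.2]]'; python3 go.py .4668 .2237 .15 94
```

```text
clock: 55.6
position: [0.4656, 0.2222, 0.1573]
ee_rot: [-0.001, 0.56, 0.828, -0.001]
contact_force: [0.3, 0.6, -0.9]
width: 0.0622
gripper_force: 65.6
pos [0.4656 0.2222 0.1573] psi 111.9 q [ 0.31  0.22  1.71 -0.    1.21 -0.07] t 55.6 F [ 0.3  0.6 -0.9] w 0.0622 g 66
shift/turn: [0.002  0.0034 0.0147] spin 0.0497 rows>= 3.0
```

```bash
python3 -m creep '[[0.5,0.001,0.002,0,0.02],[0.5,0.001,0.002,0,0.04],[0.5,0.001,0.002,0,0.05],[0.5,0.001,0.002,0,0.05],[0.5,0.001,0.002,0,0.05]]'; python3 go.py .4668 .2237 .0768 94; python3 - <<'E'
from h import *
from go import pose
s,R,p=pose()
i=eyes.get_image("wrist"); cv2.imwrite("pics/wh.png",i["frame"][:,:,::-1])
for r in eyes.regions_of("wrist","lid_3")[:3]:
    m=r["mask"]; rows=np.where(m.any(1))[0]; c=np.where(m[rows[0]+1])[0]
    X=ray(i,(c.mean(),rows[0]-.5+.5),s["position"][2]+.0242+.015); d=R[:2,:2].T@(X-s["position"][:2])
    print(round(r["confidence"],2),np.round(r["bbox"]),"nose in tool",d.round(4))
print(s["position"],proj(i,[s["position"]+R@[.075,y,-.0392] for y in (-.016,.016)]))
E
```

```text
clock: 56.1
position: [0.4667, 0.2242, 0.1578]
ee_rot: [-0.0, 0.68, 0.733, -0.001]
contact_force: [0.1, 0.1, -1.1]
width: 0.0623
gripper_force: 65.6
pos [0.4667 0.2242 0.1578] psi 94.3 q [ 0.31  0.23  1.71 -0.    1.21  0.24] t 56.1 F [ 0.1  0.1 -1.1] w 0.0623 g 66
shift/turn: [-0.0009  0.0003  0.1621] spin 0.0008 rows>= 2.0
0.8 [  0.   2. 133. 130.] nose in tool [ 0.1047 -0.0838]
0.7 [196.   0. 356.   9.] nose in tool [0.1048 0.004 ]
0.67 [178.  92. 339. 360.] nose in tool [0.0742 0.0017]
[0.46674908 0.22418034 0.15783791] [[214.53771782  91.4967295 ]
 [301.69156024  91.65354559]]
```

View pics/wh.png

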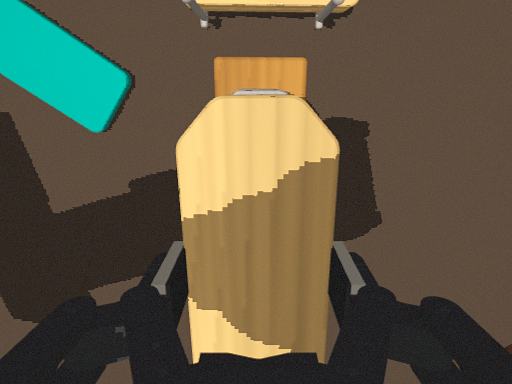

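```bash
python3 -m creep '[[0.5,-0.001,0,0.03,0.0006],[0.5,-0.001,0,0.06,0.0006],[0.5,-0.001,0,0.09,0.0006],[0.5,-0.001,0,0.11,0.0006],[0.5,-0.001,0,0.125,0.0006],[0.5,-0.001,0,0.135,0.0006],[0.5,-0.001,0,0.143,0.0006],[0.5,-0.001,0,0.15,0.0006],[0.5,-0.001,0,0.156,0.0006],[0.5,-0.001,0,0.158,0.0006]]'; python3 -m creep '[[0.5,0,0,0,0]]';python3 go.py .4667 .2237 .0768 94
```

```text
clock: 57.2
position: [0.4674, 0.2239, 0.0797]
ee_rot: [0.0, 0.682, 0.731, -0.0]
contact_force: [0.2, -0.3, -1.1]
width: 0.0621
gripper_force: 65.6
clock: 57.3
position: [0.4675, 0.2239, 0.0798]
ee_rot: [0.0, 0.682, 0.731, 0.0]
contact_force: [-0.2, -0.3, -0.6]
width: 0.0622
gripper_force: 65.6
pos [0.4675 0.2239 0.0798] psi 94.0 q [ 0.31  0.3   1.82 -0.    1.02  0.24] t 57.3 F [-0.2 -0.3 -0.6] w 0.0622 g 66
shift/turn: [-0.0003 -0.0016  0.006 ] spin 0.0000 rows>= 1.0
```

```bash
python3 -m creep '[[0.5,0,-0.001,0.002,0],[0.5,0,-0.001,0.003,0],[0.5,0,-0.001,0.003,0]]'|grep -E 'posi|conta';  python3 -m creep '[[0.5,0,0,0.001,0],[0.5,0,0,0.002,0],[0.5,0,0,0.002,0]]'|grep -E 'posi|conta'; python3 -m creep '[[0.5,0,0,0.001,0],[0.5,0,0,0.001,0]]'|grep -E 'posi|conta'
```

```text
position: [0.4669, 0.2239, 0.0783]
contact_force: [-0.5, 0.1, -1.2]
position: [0.4674, 0.2239, 0.0777]
contact_force: [-0.4, 0.1, 2.6]
position: [0.4673, 0.2239, 0.0772]
contact_force: [-1.7, -0.7, 3.7]
```

```bash
python3 -m creep '[[0.8,0,0,0,0],[1,0,0,0,0],[1,0,0,0,0],[1,0,0,0,0],[1,0,0,-0.05,0],[1,0,0,-0.15,0],[1,0,0,-0.25,0],[1,-0.1,0,-0.3,0],[1,-0.1,0,-0.3,0],[1,-0.1,0,-0.3,0]]'; python3 - <<'E'
from h import *
C=cams(("scene","side","wrist"))
i=C["wrist"]
for r in eyes.regions_of("wrist","lid_3"):
    if r["confidence"]>.4:
        f,k=fit([(i,r["mask"].astype(np.float32))],[LID],[[.467,.224,np.radians(94)],[.456,.393,np.radians(184)]],.101); print(np.round(r["bbox"]),f[:2].round(4),np.degrees(f[2]).round(1),round(k,3))
a=cv2.resize(C["side"]["frame"][180:330,200:350,::-1],(400,400),interpolation=cv2.INTER_CUBIC);b=cv2.resize(C["scene"]["frame"][120:220,240:340,::-1],(400,400),interpolation=cv2.INTER_CUBIC)
cv2.imwrite("pics/fin.png",np.hstack([a,b])); cv2.imwrite("pics/finw.png",i["frame"][:,:,::-1])
E
```

```text
clock: 59.1
position: [0.4707, 0.1733, 0.2274]
ee_rot: [0.0, 0.683, 0.731, 0.001]
contact_force: [0.7, -0.0, -0.3]
width: 0.0855
gripper_force: 0.0
[  5.   1. 149.  77.] [0.467 0.224] 94.0 1.0
[219.  17. 300. 204.] [0.4667 0.2227] 94.7 0.021
```

View pics/fin.png

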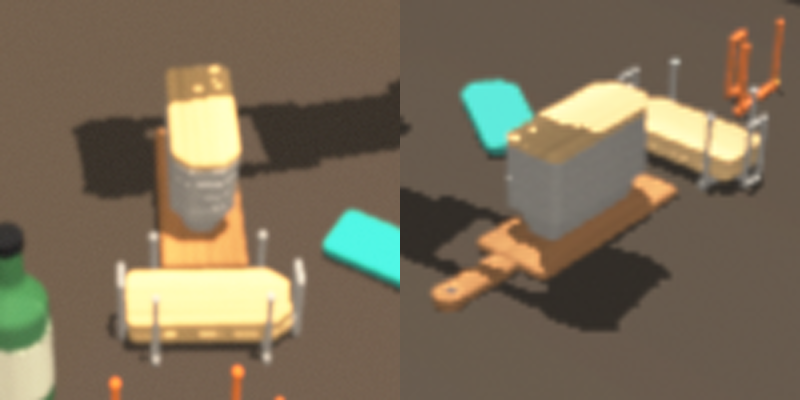

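View pics/finw.png

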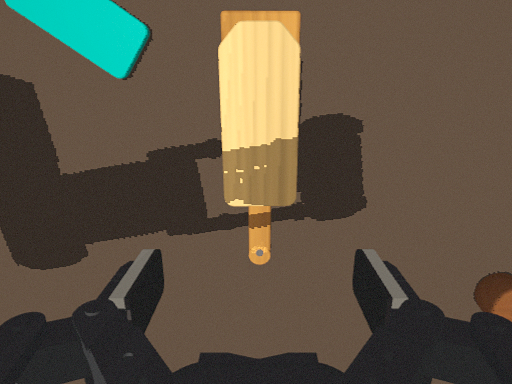

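```bash
python3 -c "from rig import manip; print(manip.sign_off())"
```

```text
the job is handed in; nothing more can be done
None
```

I handed the job in at about 59 s of the 210 s allowed: the board is fully out, all four trays are nested on it with narrow ends together, the top lid is fitted on the top tray, and the other two lids are level in the rack.

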